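# Stock the breakfast caddy

## Robot

A 6-joint arm with a two-finger parallel gripper is mounted at the origin on the work surface. World frame = base frame: x ahead of the robot, y to its left, z up, the work surface at z = 0. Lengths are in m, angles in degrees, forces in N, time in s.
With the tool pointing down it reaches from about 0.275 to 0.725 m from the base axis. Payload 15.9 kg.
Tool frame: the origin (TCP) lies at the centre of the arm's flange, where the gripper is bolted on; the fingertips stand 173 mm ahead of it and the grasp point (between the pads) lies r.grasp_offset ahead of it (r.grasp_offset is the distance from the TCP to the grasp point, in m); z points along the fingers, y is the line along which they close (so a half turn about z gives the same grasp; the last joint's range is limited). The gripper opens to 85 mm and grips with 20 to 120 N. Pads are 22 mm wide; open, the fingers measure 114 mm over their backs; the gripper's body (76 mm by 85 mm) begins 54 mm behind the grasp point. The pads swing forward as they close: fully open they stand 13 mm farther back than shut.
Start: joints at [-76.891, 12.198, -1.971, 75.831, 0, 90], TCP at [0.113, -0.487, 0.405] pointing down, gripper open.
Joint ranges: [-170.91, 170.91], [-42.67, 98.43], [-65.05, 77.54], [-120.47, 116.71], [-90, 82.35], [-180, 180]. Speed limits (degrees/s): [108.29, 108.29, 136.94, 147.25, 180, 180].

## Interface

Orientations are given as a 3x3 rotation matrix whose columns are the frame's x, y, z axes.
In Python, from bench import r gives the robot as it stands.
- The arm moves only by the tool drive_tool, never from a script. Its argument "commands" is a list of rows, each an object of numbers: "dx", "dy", "dz": the shift along the tool's x, y, z as a fraction of full scale; "ax", "ay", "az": the turn, a rotation vector about the tool's x, y, z as a fraction of full scale. A call has 1 to 20 rows; each row shifts and turns the commanded pose from where the row before left it, along the tool's axes as they then stand; what a row does not reach is not made up. Full scale, the value 1, is 20 cm for a shift and pi rad for a turn. A row lasts 1/12 s, in which the tool goes at most 41.7 mm and 7.16 degrees, less where a joint would pass 70% of its speed; a pose out of reach is approached as far as the arm can. A call with a number of a shift or a turn outside -1 to 1 is refused whole. A call with a gripper value outside its range is refused whole. "gripper" is the gripper command: -1 is shut, 1 is fully open, values between are in proportion, set as the call begins (left out, the last holds). The fingers move at their own pace and stop on an object; the grip force is fixed at half the most. Time passes only in rows, so rows that do not move let the fingers close. It gives the time, the measured TCP pose, the force, the opening and the grip force at its end, in the units of the state.
- r.get_state(): the state, without advancing time (a new reading comes with each control period).
- r.camera(name): name is "scene" or "top" or "wrist"; returns a dict with "pixels" (400x640x3 uint8, red, green, blue), "depth" (400x640 float32, m along the optical axis (not along the pixel's ray), 0 where there is no reading), "mtx" (3x3 intrinsics, pixels), "R" (3x3) and "t" (3): a world point X has camera coordinates R X + t. Camera axes: x right, y down, z forward; pixel columns grow to the right and rows downward; lengths in m; the calibration is good to about 2 mm. A picture is of the moment at which its call begins.
- r.job_done(): hands the job in; it is judged then, once.
Trained networks look in a picture, given as the dict that the camera call returned (one of the last four; its "shot" number tells which), for a name from the list of things; names that differ only in an ending like _2 or _b are one class to them, and where a whole thing is asked for, a point or a joint stands for the part that bears it (a point fixed in the world has none). Each returns a list of dicts, best first, with "confidence" (0 to 1); they miss things now and then, are a little off and sometimes report something else, mostly with a low value. They report only what shows in the picture. A call takes as long as a camera call. They do not tell look-alikes from the thing itself.
- r.search_frame(picture, query): "bbox" ([left, top, right, bottom] in pixels, round what is visible of it).
The state is a dict: "clock": time; "joint_pos": joint angles; "joint_vel": joint speeds; "tau": joint torques, N m; "tcp_pos": TCP position; "tcp_rot": TCP orientation; "force": force on the tool from outside, world axes, zero at the start; "moment": the same for the moment, N m; "grip_width": opening from 0.0 (shut) to 1.0 (fully open); "grip_force": force on a finger pad.
Only numpy, scipy, OpenCV 4.12 (cv2) and the standard library are available. Lean on these libraries where they do the work, as an engineer would, in place of code of your own. Each camera call takes 0.05 s, during which the arm holds its last target. There are 200 camera calls.

## Task

Stock the chrome caddy for breakfast: on its lower tier stand the jam pot with the slotted red lid on the red pad, the stainless milk pitcher on the blue pad and the amber honey jar on the yellow pad, and stand the white egg cup in the middle of the small upper tier. Everything stands upright and centred on its place, set down rather than dropped, with nothing tipped over or knocked about on the way. Leave the sugar pot with the plain white lid and the copper pitcher standing where they are.

Things in the scene. Friction and masses are not known exactly. Their poses are not given: they have to be found in the camera images.
- jam_pot_center (a point): jam pot (belongs in the caddy): porcelain pot with its lid fixed on, standing upright: white body 60 mm across from 8 to 52 mm up, RED lid with a dark spoon slot at its edge, 62 mm across at 54 to 65 mm up with a small knob to 74 mm. This point is on the axis, 37 mm above its underside; z up along the axis. About 0.25 kg
- milk_pitcher_center (a point): milk pitcher (belongs in the caddy): silvery stainless-steel pitcher, round body 56 mm across (52 mm at the mouth), 70 mm high, open at the top, standing upright; a loop handle sticks out on its own +y side to 44 mm from the axis, between 15 and 55 mm up, and a small spout juts to 35 mm on its -y side at the mouth. This point is on the body's axis, 35 mm above its underside; z up along the axis. Can be taken across the body (along its own x). About 0.18 kg
- honey_jar_center (a point): honey jar (belongs in the caddy): amber cylinder 54 mm across and 60 mm high with a pale wooden cap 50 mm across, 74 mm high in all, upright. This point is on the axis, 37 mm above its underside; z up along the axis. About 0.22 kg
- egg_cup_center (a point): egg cup (belongs in the caddy): plain white, open, 60 mm high, upright: foot 44 mm across, slim stem, bowl 48 mm across from 36 to 60 mm up (take it by the bowl). This point is on the axis, 30 mm above its underside; z up along the axis. About 0.08 kg
- sugar_pot_center (a point): look-alike, stays where it is: sugar pot, the same shape as the jam pot: porcelain pot with its lid fixed on, standing upright: white body 60 mm across from 8 to 52 mm up, plain WHITE lid without a slot, 62 mm across at 54 to 65 mm up with a small knob to 74 mm. This point is on the axis, 37 mm above its underside; z up along the axis
- copper_pitcher_center (a point): look-alike, stays where it is: reddish COPPER pitcher, round body 56 mm across (52 mm at the mouth), 70 mm high, open at the top, standing upright; a loop handle sticks out on its own +y side to 44 mm from the axis, between 15 and 55 mm up, and a small spout juts to 35 mm on its -y side at the mouth. This point is on the body's axis, 35 mm above its underside; z up along the axis. Can be taken across the body (along its own x)
- red_pad_top (a point): red round silicone pad, 72 mm across and 3 mm thick, fixed on the lower tier of the chrome caddy; this point is the middle of its top face, 33 mm above the table. The three pads are 120 degrees apart, 100 mm from the caddy's column; which is where differs each time. z up
- blue_pad_top (a point): blue round silicone pad, 72 mm across and 3 mm thick, fixed on the lower tier of the chrome caddy; this point is the middle of its top face, 33 mm above the table. The three pads are 120 degrees apart, 100 mm from the caddy's column; which is where differs each time. z up
- yellow_pad_top (a point): yellow round silicone pad, 72 mm across and 3 mm thick, fixed on the lower tier of the chrome caddy; this point is the middle of its top face, 33 mm above the table. The three pads are 120 degrees apart, 100 mm from the caddy's column; which is where differs each time. z up
- upper_tier_mid (a point): the caddy's upper tier: small round chrome-rimmed dish with a dark grey floor, 100 mm across on the column at the caddy's middle, with a rim 3 mm high; this point is the middle of its floor, 102 mm above the table, 72 mm above the lower tier's floor. The lower tier is a chrome disc 290 mm across, its floor 30 mm above the table, with a rim 5 mm high. The caddy is fast and does not turn; it stands and is turned differently each time. z up
There are look-alikes about, which are no part of the job. Leave any purple look-alike of the part that bears jam_pot_center alone.

How it is judged:
By the outcome, as a careful person would: the job done as asked, in the order asked, and still so for the second after the job is handed in, with the robot touching nothing.
It also fails if it takes over 128 s, if anything falls off the work surface, if the arm or the gripper's body presses on something with over 40 N, if the wrist force passes 120 N, or if a joint passes its speed limit or range.

## Working session

There is one attempt and no reset: what is moved stays moved. The work goes in short steps, Python scripts to look and compute and a tool call to move; the robot and the scene stay as the last step left them, time stands still between calls to the robot, and variables do not carry over. Pictures are saved under pics/ and viewed, at most 14 in all, crops included, and the job is handed in when it is done.

Besides the shell and the picture viewer there is one more tool, called after ">>>" in YAML: its name, and indented under it one key for each argument. drive_tool: Moves the arm, as the interface text tells. Its arguments: {"type":"object","properties":{"commands":{"type":"array","items":{"type":"object","properties":{"dx":{"type":"number","minimum":-1,"maximum":1},"dy":{"type":"number","minimum":-1,"maximum":1},"dz":{"type":"number","minimum":-1,"maximum":1},"ax":{"type":"number","minimum":-1,"maximum":1},"ay":{"type":"number","minimum":-1,"maximum":1},"az":{"type":"number","minimum":-1,"maximum":1}}}},"gripper":{"type":"number"}},"required":["commands"]}

```bash
ls; mkdir -p pics; python3 - <<'E'
from bench import r
import cv2
print(r.grasp_offset, r.get_state())
for n in("scene","top"):
    c=r.camera(n); cv2.imwrite(f"pics/{n}0.png",c["pixels"][:,:,::-1]); print(n,c["mtx"],c["R"],c["t"])
E
```

```text
pics
0.1547 {'clock': 0.0, 'joint_pos': array([-7.68917149e+01,  1.22228323e+01, -2.00790262e+00,  7.58306451e+01,
       -5.27105151e-04,  9.00016516e+01]), 'joint_vel': array([-0.00026071, -0.07538567, -0.05843459,  0.02518554, -0.05783474,
        0.02415812]), 'tau': array([-5.86253707e-03, -6.86142325e+01,  4.87124777e+01,  1.72473898e-02,
       -4.51358746e-04, -2.92181562e-05]), 'tcp_pos': array([ 0.11336174, -0.48682992,  0.40423558]), 'tcp_rot': array([[ 9.73949717e-01,  2.26763940e-01, -2.51918645e-04],
       [ 2.26764080e-01, -9.73949161e-01,  1.04128265e-03],
       [-9.23059542e-06, -1.07128304e-03, -9.99999426e-01]]), 'force': array([0.18601663, 0.61593438, 0.6336229 ]), 'moment': array([0.01185086, 0.03049499, 0.00206654]), 'grip_force': 0.0, 'grip_width': 0.9991690224608576}
scene [[456.56361076   0.         327.10430582]
 [  0.         456.56361076 207.61790649]
 [  0.           0.           1.        ]] [[ 0.17689519  0.98407097  0.0176753 ]
 [ 0.64684451 -0.10270286 -0.75567473]
 [-0.74182227  0.14510839 -0.65470855]] [-0.05067661 -0.24041559  1.56402134]
top [[377.82878217   0.         321.05530097]
 [  0.         377.82878217 199.88207745]
 [  0.           0.           1.        ]] [[-0.0237663  -0.9997031   0.00537279]
 [-0.98685707  0.02260097 -0.16000723]
 [ 0.1598383  -0.00910495 -0.98710122]] [-0.02208836  0.51206056  0.86340634]
```

View pics/scene0.png

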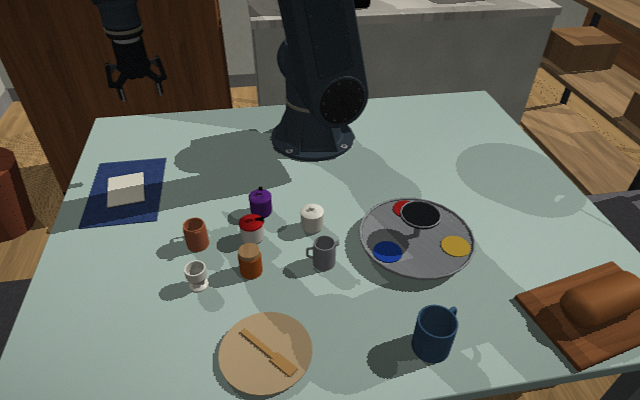

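View pics/top0.png

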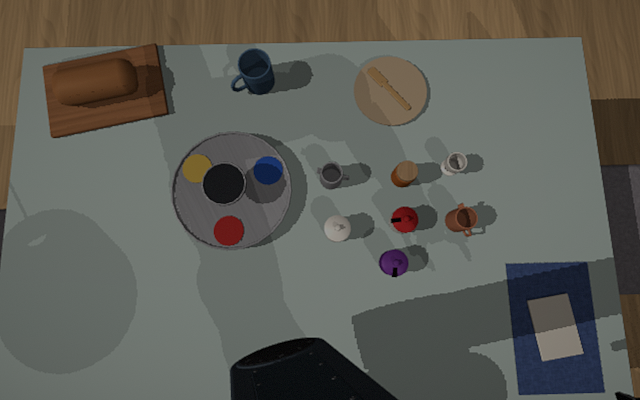

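Candidates in the top view:
- **Jam pot:** red lid with a dark slot at (404,219). The look-alikes are purple (394,262) and white sugar (337,229).
- **Milk pitcher:** steel at (332,175), against copper at (461,219).
- **Honey jar:** (404,174).
- **Egg cup:** (454,163).
- **Caddy:** column at (224,183), pads red (229,231), blue (268,170) and yellow (197,168).

I choose the red one with the slot. Next I measure.

```bash
cat > h.py <<'E'
from bench import r
import numpy as np, cv2
from scipy.optimize import least_squares
def cloud(c):
    v,u=np.mgrid[0:400,0:640]; d=c["depth"]
    P=np.stack([(u-c["mtx"][0,2])*d/c["mtx"][0,0],(v-c["mtx"][1,2])*d/c["mtx"][1,1],d],-1)
    W=(P-c["t"])@c["R"]; W[d==0]=np.nan; return W
def circ(p):
    f=lambda q:np.hypot(p[:,0]-q[0],p[:,1]-q[1])-q[2]
    s=least_squares(f,[*p[:,:2].mean(0),.03],loss="soft_l1",f_scale=.002); return s.x
E
python3 - <<'E'
from h import *
C={n:r.camera(n) for n in("scene","top")}
W={n:cloud(C[n]) for n in C}
crop=C["top"]["pixels"][130:290,310:500,::-1]; cv2.imwrite("pics/crop0.png",cv2.resize(crop,None,fx=4,fy=3.7,interpolation=cv2.INTER_CUBIC))
T=W["top"]; 
print("table z",np.nanmedian(T[60:120,180:220,2]),np.nanmedian(W["scene"][300:340,100:180,2]))
c0={"jam":(404,219),"purple":(394,262),"sugar":(337,229),"milk":(332,175),"copper":(461,219),"honey":(404,174),"egg":(454,163)}
H={"jam":.06,"purple":.06,"sugar":.06,"milk":.07,"copper":.07,"honey":.074,"egg":.06}
A=np.concatenate([W[n].reshape(-1,3) for n in W]); A=A[~np.isnan(A[:,0])]
for k,(u,v) in c0.items():
    w=T[v-18:v+18,u-18:u+18].reshape(-1,3); w=w[w[:,2]>.03]
    m=np.nanmedian(w,0)
    out=[]
    for n in W:
        B=W[n].reshape(-1,3); B=B[(np.hypot(B[:,0]-m[0],B[:,1]-m[1])<.06)&(B[:,2]>.015)&(B[:,2]<.09)]
        out.append((n,len(B),B[:,2].max().round(3)))
        t=B[B[:,2]>H[k]-.009]
        if len(t)>5: out.append(((t[:,:2].min(0)+t[:,:2].max(0))/2).round(4)); out.append(np.ptp(t[:,:2],axis=0).round(3))
    B=A[(np.hypot(A[:,0]-m[0],A[:,1]-m[1])<.045)&(A[:,2]>.015)&(A[:,2]<.05)]
    print(k,m.round(3),out,circ(B).round(4))
hsv=cv2.cvtColor(C["top"]["pixels"],cv2.COLOR_RGB2HSV)
px=C["top"]["pixels"].astype(int); R,G,B=px[...,0],px[...,1],px[...,2]
reg=np.zeros((400,640),bool); reg[125:255,165:300]=1
for n in("top",): pass
M={"red":(R>2*G)&(R>2*B)&(R>90),"blue":(B>2*R)&(B>1.5*G)&(B>60),"yellow":(R>1.8*B)&(G>1.4*B)&(R>90)}
for k,m in M.items():
    w=T[m&reg]; w=w[~np.isnan(w[:,0])]; print(k,len(w),circ(w[:]).round(3),np.median(w,0).round(4),((w.min(0)+w.max(0))/2).round(4),np.ptp(w,axis=0).round(3))
ti=T[reg]; u=ti[(ti[:,2]>.092)&(ti[:,2]<.115)]; print("upper",len(u),((u.min(0)+u.max(0))/2).round(4),np.ptp(u,axis=0).round(3),np.median(u,0).round(4))
for q in("jam_pot_center","milk_pitcher_center","honey_jar_center","egg_cup_center"):
    print(q,[(np.round(d["bbox"]),round(d["confidence"],2)) for d in r.search_frame(C["top"],q)])
E
```

```text
table z 0.0006210730664840048 0.0008209600407104237
jam [ 0.458 -0.225  0.063] [('scene', 608, np.float64(0.078)), array([ 0.4594, -0.2261]), array([0.063, 0.063]), ('top', 618, np.float64(0.079)), array([ 0.4603, -0.2278]), array([0.059, 0.063])] [ 0.4595 -0.2276  0.0289]
purple [ 0.36  -0.197  0.063] [('scene', 528, np.float64(0.077)), array([ 0.361 , -0.1979]), array([0.064, 0.06 ]), ('top', 627, np.float64(0.076)), array([ 0.3599, -0.1995]), array([0.061, 0.061])] [ 0.3605 -0.1984  0.0287]
sugar [ 0.442 -0.07   0.063] [('scene', 555, np.float64(0.078)), array([ 0.4419, -0.0688]), array([0.065, 0.06 ]), ('top', 562, np.float64(0.077)), array([ 0.443 , -0.0706]), array([0.059, 0.059])] [ 0.4425 -0.069   0.0292]
milk [ 0.568 -0.06   0.06 ] [('scene', 701, np.float64(0.075)), array([ 0.5734, -0.0545]), array([0.054, 0.062]), ('top', 352, np.float64(0.074)), array([ 0.5732, -0.0554]), array([0.052, 0.059])] [ 0.5727 -0.0606  0.0267]
copper [ 0.458 -0.361  0.058] [('scene', 627, np.float64(0.075)), array([ 0.4616, -0.3662]), array([0.062, 0.053]), ('top', 532, np.float64(0.075)), array
[... 495 characters left out ...]
958 -0.3589  0.021 ]
red 670 [0.445 0.189 0.025] [0.4444 0.189  0.0338] [0.4443 0.1891 0.0337] [0.069 0.068 0.01 ]
blue 621 [0.59  0.095 0.025] [0.5896 0.0941 0.0336] [0.589  0.0939 0.0331] [0.068 0.069 0.011]
yellow 568 [0.601 0.271 0.024] [0.6012 0.2706 0.0337] [0.598  0.2674 0.0338] [0.068 0.069 0.01 ]
upper 1539 [0.5458 0.1827 0.1038] [0.099 0.099 0.011] [0.5449 0.1833 0.103 ]
jam_pot_center [(array([390., 205., 420., 233.]), 0.91), (array([377., 250., 408., 276.]), 0.71)]
milk_pitcher_center [(array([317., 160., 350., 189.]), 0.67)]
honey_jar_center [(array([444., 151., 466., 174.]), 0.37)]
egg_cup_center [(array([442., 150., 467., 174.]), 0.91), (array([214., 213., 244., 243.]), 0.49)]
```

View pics/crop0.png

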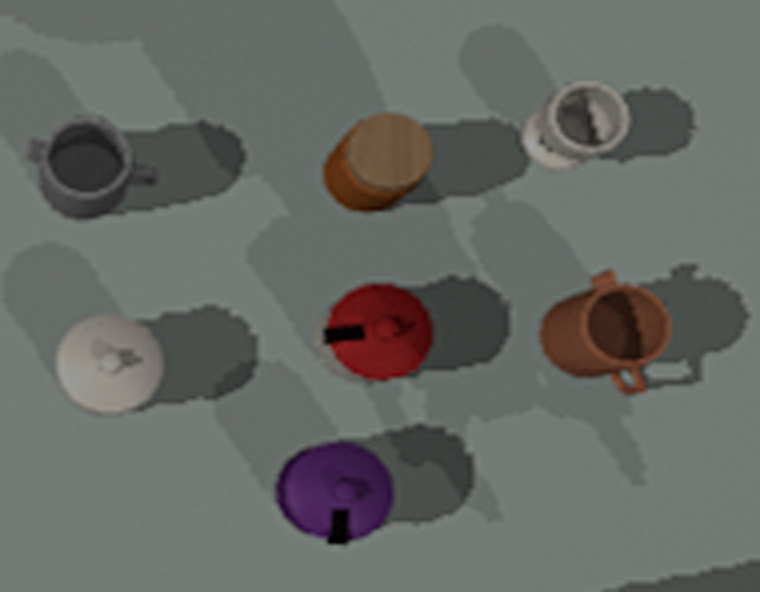

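The crop confirms the jam pot: red lid with a dark slot at crop (380,330). Purple, white, copper and steel are all clearly different. I'll move over the jam pot.

```bash
cat >> h.py <<'E'
def to(x,y,z,yaw):
    "remaining move to put grasp point at x,y,z with tool-x yaw (deg); fractions; shift is given for axes AFTER the turn"
    s=r.get_state(); R=s["tcp_rot"]; g=s["tcp_pos"]+R[:,2]*r.grasp_offset
    cy=np.degrees(np.arctan2(R[1,0],R[0,0])); a=-(yaw-cy); a=(a+180)%360-180
    c,sn=np.cos(np.radians(yaw)),np.sin(np.radians(yaw))
    d=np.array([x,y,z])-g
    print("t %.1f grasp %s yaw %.2f tilt %s j %s w %.3f F %s | az %.4f dx %.4f dy %.4f dz %.4f"%(s["clock"],g.round(4),cy,R[:2,2].round(4),s["joint_pos"].round(0),s["grip_width"],s["force"].round(1),a/180,(d[0]*c+d[1]*sn)/.2,(d[0]*sn-d[1]*c)/.2,-d[2]/.2))
E
python3 -c "
from h import *
to(.4597,-.2275,.17,0)"
```

```text
t 0.4 grasp [ 0.1134 -0.4869  0.2499] yaw 13.11 tilt [-0.      0.0002] j [-77.  12.  -2.  76.   0.  90.] w 1.006 F [ 0.7  0.4 -0.4] | az 0.0728 dx 1.7315 dy -1.2970 dz 0.3997
```

>>> drive_tool:
  commands:
    - {"az": 0.0364}
    - {"az": 0.0364}
    - {"dx": 0.124,"dy": -0.0925,"dz": 0.03}
    - {"dx": 0.124,"dy": -0.0925,"dz": 0.03}
    - {"dx": 0.124,"dy": -0.0925,"dz": 0.03}
    - {"dx": 0.124,"dy": -0.0925,"dz": 0.03}
    - {"dx": 0.124,"dy": -0.0925,"dz": 0.03}
    - {"dx": 0.124,"dy": -0.0925,"dz": 0.03}
    - {"dx": 0.124,"dy": -0.0925,"dz": 0.03}
    - {"dx": 0.124,"dy": -0.0925,"dz": 0.03}
    - {"dx": 0.124,"dy": -0.0925,"dz": 0.03}
    - {"dx": 0.124,"dy": -0.0925,"dz": 0.03}
    - {"dx": 0.124,"dy": -0.0925,"dz": 0.03}
    - {"dx": 0.124,"dy": -0.0925,"dz": 0.03}
    - {"dx": 0.124,"dy": -0.0925,"dz": 0.03}
    - {"dx": 0.124,"dy": -0.0925,"dz": 0.03}

```text
$.commands[0]: bad value
```

```bash
python3 -c "
from h import *
to(.4597,-.2275,.03,0)
c=r.camera('wrist'); cv2.imwrite('pics/w1.png',c['pixels'][:,:,::-1]); W=cloud(c).reshape(-1,3)
for k,m,lo,hi in (('jam',(.4597,-.2275),.052,.068),('honey',(.5724,-.2373),.066,.09),('sugar',(.4425,-.069),.052,.068),('purple',(.36,-.198),.052,.068)):
    B=W[(np.hypot(W[:,0]-m[0],W[:,1]-m[1])<.045)&(W[:,2]>lo)&(W[:,2]<hi)]
    if len(B)>20: print(k,len(B),((B.min(0)+B.max(0))/2).round(4),np.ptp(B,axis=0).round(3))
"
```

```text
t 0.4 grasp [ 0.1134 -0.4869  0.2499] yaw 13.11 tilt [-0.      0.0002] j [-77.  12.  -2.  76.   0.  90.] w 1.006 F [ 0.7  0.4 -0.4] | az 0.0728 dx 1.7315 dy -1.2970 dz 1.0997
```

View pics/w1.png

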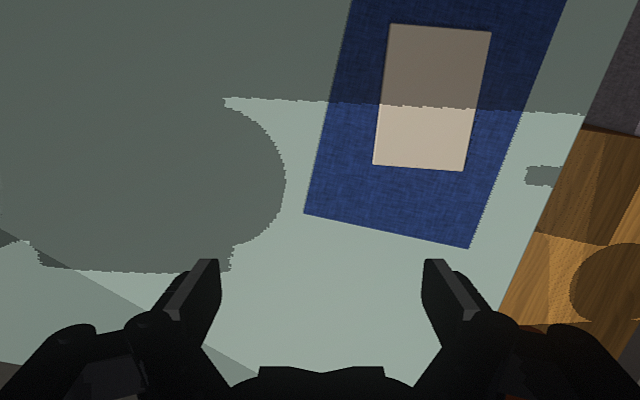

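The picture only shows the blue mat around (430,100), because the move was refused. Rows seem to need all six keys.

>>> drive_tool:
  commands:
    - {"dx": 0,"dy": 0,"dz": 0,"ax": 0,"ay": 0,"az": 0.0364}
    - {"dx": 0,"dy": 0,"dz": 0,"ax": 0,"ay": 0,"az": 0.0364}
    - {"dx": 0.124,"dy": -0.0925,"dz": 0.03,"ax": 0,"ay": 0,"az": 0}
    - {"dx": 0.124,"dy": -0.0925,"dz": 0.03,"ax": 0,"ay": 0,"az": 0}
    - {"dx": 0.124,"dy": -0.0925,"dz": 0.03,"ax": 0,"ay": 0,"az": 0}
    - {"dx": 0.124,"dy": -0.0925,"dz": 0.03,"ax": 0,"ay": 0,"az": 0}
    - {"dx": 0.124,"dy": -0.0925,"dz": 0.03,"ax": 0,"ay": 0,"az": 0}
    - {"dx": 0.124,"dy": -0.0925,"dz": 0.03,"ax": 0,"ay": 0,"az": 0}
    - {"dx": 0.124,"dy": -0.0925,"dz": 0.03,"ax": 0,"ay": 0,"az": 0}
    - {"dx": 0.124,"dy": -0.0925,"dz": 0.03,"ax": 0,"ay": 0,"az": 0}
    - {"dx": 0.124,"dy": -0.0925,"dz": 0.03,"ax": 0,"ay": 0,"az": 0}
    - {"dx": 0.124,"dy": -0.0925,"dz": 0.03,"ax": 0,"ay": 0,"az": 0}
    - {"dx": 0.124,"dy": -0.0925,"dz": 0.03,"ax": 0,"ay": 0,"az": 0}
    - {"dx": 0.124,"dy": -0.0925,"dz": 0.03,"ax": 0,"ay": 0,"az": 0}

```text
clock: 1.62
tcp_pos: [0.4121, -0.2637, 0.3325]
tcp_rot: [[1.0, 0.0, 0.0], [0.0, -1.0, -0.0], [0.0, 0.0, -1.0]]
force: [0.3, -2.1, -0.3]
grip_width: 1.0
grip_force: 0.0
```

```bash
cat >> h.py <<'E'
def wrist(name=None):
    c=r.camera('wrist'); W=cloud(c).reshape(-1,3)
    if name: cv2.imwrite('pics/%s.png'%name,c['pixels'][:,:,::-1])
    for k,m,lo,hi in (('jam',(.4597,-.2275),.052,.068),('honey',(.5724,-.2373),.066,.09),('sugar',(.4425,-.069),.052,.068),('purple',(.36,-.198),.052,.068),('milk',(.573,-.06),.061,.08),('egg',(.595,-.36),.05,.07),('copper',(.459,-.3665),.061,.08)):
        B=W[(np.hypot(W[:,0]-m[0],W[:,1]-m[1])<.045)&(W[:,2]>lo)&(W[:,2]<hi)]
        if len(B)>20: print(k,len(B),((B.min(0)+B.max(0))/2).round(4),np.ptp(B,axis=0).round(3))
E
python3 -c "
from h import *
to(.4597,-.2275,.03,0); wrist('w2')"
```

```text
t 1.6 grasp [ 0.4121 -0.2638  0.1778] yaw 0.01 tilt [ 0.0002 -0.0002] j [-33.  12. -12.  65.  -0. 147.] w 1.000 F [ 0.3 -2.1 -0.3] | az 0.0000 dx 0.2381 dy -0.1814 dz 0.7392
jam 5879 [ 0.4586 -0.2276  0.0605] [0.061 0.063 0.015]
sugar 5665 [ 0.4422 -0.0706  0.06  ] [0.061 0.062 0.016]
purple 3849 [ 0.3588 -0.1998  0.0602] [0.064 0.061 0.015]
copper 2094 [ 0.4625 -0.3672  0.0671] [0.061 0.053 0.012]
```

>>> drive_tool:
  commands:
    - {"dx": 0,"dy": 0,"dz": 0,"ax": 0,"ay": 0,"az": -0.0385}
    - {"dx": 0,"dy": 0,"dz": 0,"ax": 0,"ay": 0,"az": -0.0385}
    - {"dx": 0,"dy": 0,"dz": 0,"ax": 0,"ay": 0,"az": -0.0385}
    - {"dx": 0,"dy": 0,"dz": 0,"ax": 0,"ay": 0,"az": -0.0385}
    - {"dx": 0,"dy": 0,"dz": 0,"ax": 0,"ay": 0,"az": -0.0385}
    - {"dx": 0,"dy": 0,"dz": 0,"ax": 0,"ay": 0,"az": -0.0385}
    - {"dx": 0,"dy": 0,"dz": 0,"ax": 0,"ay": 0,"az": -0.0385}
    - {"dx": 0,"dy": 0,"dz": 0,"ax": 0,"ay": 0,"az": -0.0385}
    - {"dx": 0,"dy": 0,"dz": 0,"ax": 0,"ay": 0,"az": -0.0385}
    - {"dx": 0,"dy": 0,"dz": 0,"ax": 0,"ay": 0,"az": -0.0385}
    - {"dx": 0,"dy": 0,"dz": 0,"ax": 0,"ay": 0,"az": -0.0385}
    - {"dx": 0,"dy": 0,"dz": 0,"ax": 0,"ay": 0,"az": -0.0385}
    - {"dx": 0,"dy": 0,"dz": 0,"ax": 0,"ay": 0,"az": -0.0385}
    - {"dx": 0,"dy": 0,"dz": 0,"ax": 0,"ay": 0,"az": -0.0385}
    - {"dx": 0,"dy": 0,"dz": 0,"ax": 0,"ay": 0,"az": -0.0385}
    - {"dx": 0,"dy": 0,"dz": 0,"ax": 0,"ay": 0,"az": -0.0385}
    - {"dx": 0,"dy": 0,"dz": 0,"ax": 0,"ay": 0,"az": -0.0385}
    - {"dx": 0,"dy": 0,"dz": 0,"ax": 0,"ay": 0,"az": -0.0385}
    - {"dx": 0,"dy": 0,"dz": 0,"ax": 0,"ay": 0,"az": -0.0385}

```text
clock: 3.25
tcp_pos: [0.4109, -0.265, 0.3327]
tcp_rot: [[-0.669, 0.743, 0.0], [0.743, 0.669, -0.0], [-0.0, 0.0, -1.0]]
force: [0.3, 0.6, -0.4]
grip_width: 1.002
grip_force: 0.0
```

>>> drive_tool:
  commands:
    - {"dx": 0,"dy": 0,"dz": 0,"ax": 0,"ay": 0,"az": -0.0385}
    - {"dx": 0,"dy": 0,"dz": 0,"ax": 0,"ay": 0,"az": -0.0385}
    - {"dx": 0,"dy": 0,"dz": 0,"ax": 0,"ay": 0,"az": -0.0385}
    - {"dx": 0,"dy": 0,"dz": 0,"ax": 0,"ay": 0,"az": -0.0385}
    - {"dx": 0,"dy": 0,"dz": 0,"ax": 0,"ay": 0,"az": -0.0385}
    - {"dx": 0,"dy": 0,"dz": 0,"ax": 0,"ay": 0,"az": -0.0385}
    - {"dx": 0,"dy": 0,"dz": 0,"ax": 0,"ay": 0,"az": -0.0385}
    - {"dx": -0.118,"dy": 0.0905,"dz": 0,"ax": 0,"ay": 0,"az": 0}
    - {"dx": -0.118,"dy": 0.0905,"dz": 0,"ax": 0,"ay": 0,"az": 0}
    - {"dx": 0,"dy": 0,"dz": 0.1,"ax": 0,"ay": 0,"az": 0}
    - {"dx": 0,"dy": 0,"dz": 0.1,"ax": 0,"ay": 0,"az": 0}

```text
clock: 4.17
tcp_pos: [0.4594, -0.2279, 0.2928]
tcp_rot: [[-1.0, -0.005, 0.002], [-0.005, 1.0, -0.001], [-0.002, -0.001, -1.0]]
force: [-0.5, -0.9, 0.3]
grip_width: 1.003
grip_force: 0.0
```

```bash
python3 -c "
from h import *
to(.4592,-.2276,.03,180); wrist()"
```

```text
t 4.2 grasp [ 0.4598 -0.2281  0.1381] yaw -179.70 tilt [ 0.0021 -0.001 ] j [-26.  16. -13.  60.   0. -27.] w 1.003 F [-0.5 -0.9  0.3] | az 0.0017 dx 0.0028 dy 0.0024 dz 0.5407
jam 6843 [ 0.459  -0.2271  0.0606] [0.062 0.063 0.015]
honey 1716 [ 0.5572 -0.2376  0.0708] [0.022 0.049 0.01 ]
sugar 7419 [ 0.4424 -0.0696  0.06  ] [0.062 0.063 0.016]
purple 8955 [ 0.3652 -0.1988  0.0603] [0.051 0.061 0.013]
egg 66 [ 0.6104 -0.3743  0.0562] [0.007 0.01  0.009]
copper 3187 [ 0.4622 -0.3664  0.067 ] [0.062 0.054 0.012]
```

>>> drive_tool:
  commands:
    - {"dx": 0,"dy": 0,"dz": 0.09,"ax": 0,"ay": 0,"az": 0}
    - {"dx": 0,"dy": 0,"dz": 0.09,"ax": 0,"ay": 0,"az": 0}
    - {"dx": 0,"dy": 0,"dz": 0.09,"ax": 0,"ay": 0,"az": 0}
    - {"dx": 0,"dy": 0,"dz": 0.09,"ax": 0,"ay": 0,"az": 0}
    - {"dx": 0,"dy": 0,"dz": 0.09,"ax": 0,"ay": 0,"az": 0}
    - {"dx": 0,"dy": 0,"dz": 0.09,"ax": 0,"ay": 0,"az": 0}
    - {"dx": 0,"dy": 0,"dz": 0,"ax": 0,"ay": 0,"az": 0}
    - {"dx": 0,"dy": 0,"dz": 0,"ax": 0,"ay": 0,"az": 0}

```text
clock: 4.88
tcp_pos: [0.4578, -0.2286, 0.1848]
tcp_rot: [[-1.0, -0.003, -0.001], [-0.003, 1.0, 0.001], [0.001, 0.001, -1.0]]
force: [0.4, -1.1, 0.8]
grip_width: 1.002
grip_force: 0.0
```

>>> drive_tool:
  commands:
    - {"dx": 0,"dy": 0,"dz": 0,"ax": 0,"ay": 0,"az": 0}
    - {"dx": 0,"dy": 0,"dz": 0,"ax": 0,"ay": 0,"az": 0}
    - {"dx": 0,"dy": 0,"dz": 0,"ax": 0,"ay": 0,"az": 0}
    - {"dx": 0,"dy": 0,"dz": 0,"ax": 0,"ay": 0,"az": 0}
    - {"dx": 0,"dy": 0,"dz": 0,"ax": 0,"ay": 0,"az": 0}
    - {"dx": 0,"dy": 0,"dz": 0,"ax": 0,"ay": 0,"az": 0}
    - {"dx": 0,"dy": 0,"dz": 0,"ax": 0,"ay": 0,"az": 0}
    - {"dx": 0,"dy": 0,"dz": 0,"ax": 0,"ay": 0,"az": 0}
  gripper: -1

```text
clock: 5.55
tcp_pos: [0.4585, -0.2287, 0.1862]
tcp_rot: [[-1.0, -0.003, 0.002], [-0.003, 1.0, -0.001], [-0.002, -0.001, -1.0]]
force: [-1.1, 2.9, 9.0]
grip_width: 0.691
grip_force: 74.2
```

```bash
python3 -c "
from h import *
to(.4592,-.2276,.03,180)
c=r.camera('scene');cv2.imwrite('pics/s1.png',cv2.resize(c['pixels'][170:310,140:400,::-1],None,fx=3,fy=3))"
```

```text
t 5.5 grasp [ 0.4588 -0.2289  0.0315] yaw -179.81 tilt [ 0.0019 -0.0007] j [-27.  22. -22.  46.   0. -27.] w 0.691 F [-1.1  2.9  9. ] | az 0.0010 dx -0.0019 dy 0.0063 dz 0.0074
```

View pics/s1.png

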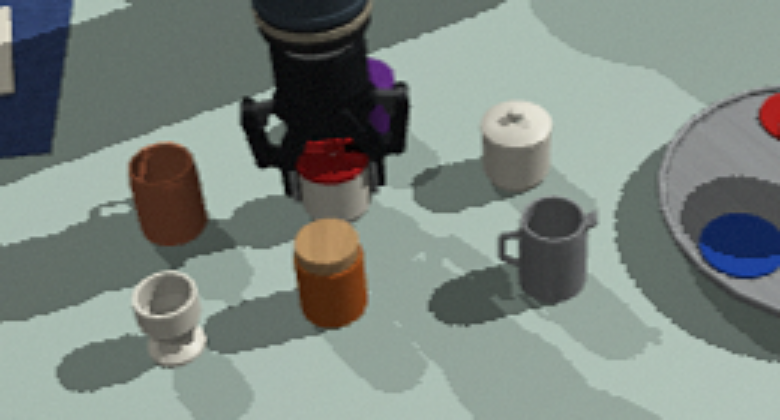

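The jam pot is between the fingers at crop (333,175), opening about 59 mm. Next I lift it.

>>> drive_tool:
  commands:
    - {"dx": 0,"dy": 0,"dz": -0.04,"ax": 0,"ay": 0,"az": 0}
    - {"dx": 0,"dy": 0,"dz": -0.09,"ax": 0,"ay": 0,"az": 0}
    - {"dx": 0,"dy": 0,"dz": -0.09,"ax": 0,"ay": 0,"az": 0}
    - {"dx": 0,"dy": 0,"dz": -0.09,"ax": 0,"ay": 0,"az": 0}
    - {"dx": 0,"dy": 0,"dz": -0.09,"ax": 0,"ay": 0,"az": 0}
    - {"dx": 0,"dy": 0,"dz": -0.09,"ax": 0,"ay": 0,"az": 0}
    - {"dx": 0,"dy": 0,"dz": -0.09,"ax": 0,"ay": 0,"az": 0}
    - {"dx": 0,"dy": 0,"dz": -0.03,"ax": 0,"ay": 0,"az": 0}

```text
clock: 6.27
tcp_pos: [0.4585, -0.2288, 0.3101]
tcp_rot: [[-1.0, -0.003, 0.003], [-0.003, 1.0, -0.002], [-0.003, -0.002, -1.0]]
force: [-0.7, -0.1, -2.5]
grip_width: 0.688
grip_force: 77.5
```

```bash
python3 -c "
from h import *
to(.4457,.189,.0645,-176.5)"
```

```text
t 6.3 grasp [ 0.459  -0.2291  0.1554] yaw -179.81 tilt [ 0.0034 -0.0017] j [-27.  16. -11.  63.  -0. -27.] w 0.688 F [-0.7 -0.1 -2.5] | az -0.0184 dx -0.0611 dy 2.0905 dz 0.4543
```

>>> drive_tool:
  commands:
    - {"dx": -0.0038,"dy": 0.06,"dz": 0,"ax": 0,"ay": 0,"az": -0.0011}
    - {"dx": -0.0038,"dy": 0.13,"dz": 0,"ax": 0,"ay": 0,"az": -0.0011}
    - {"dx": -0.0038,"dy": 0.13,"dz": 0,"ax": 0,"ay": 0,"az": -0.0011}
    - {"dx": -0.0038,"dy": 0.13,"dz": 0,"ax": 0,"ay": 0,"az": -0.0011}
    - {"dx": -0.0038,"dy": 0.13,"dz": 0,"ax": 0,"ay": 0,"az": -0.0011}
    - {"dx": -0.0038,"dy": 0.13,"dz": 0,"ax": 0,"ay": 0,"az": -0.0011}
    - {"dx": -0.0038,"dy": 0.13,"dz": 0,"ax": 0,"ay": 0,"az": -0.0011}
    - {"dx": -0.0038,"dy": 0.13,"dz": 0,"ax": 0,"ay": 0,"az": -0.0011}
    - {"dx": -0.0038,"dy": 0.13,"dz": 0,"ax": 0,"ay": 0,"az": -0.0011}
    - {"dx": -0.0038,"dy": 0.13,"dz": 0,"ax": 0,"ay": 0,"az": -0.0011}
    - {"dx": -0.0038,"dy": 0.13,"dz": 0,"ax": 0,"ay": 0,"az": -0.0011}
    - {"dx": -0.0038,"dy": 0.13,"dz": 0,"ax": 0,"ay": 0,"az": -0.0011}
    - {"dx": -0.0038,"dy": 0.13,"dz": 0,"ax": 0,"ay": 0,"az": -0.0011}
    - {"dx": -0.0038,"dy": 0.13,"dz": 0,"ax": 0,"ay": 0,"az": -0.0011}
    - {"dx": -0.0038,"dy": 0.13,"dz": 0,"ax": 0,"ay": 0,"az": -0.0011}
    - {"dx": -0.0038,"dy": 0.13,"dz": 0,"ax": 0,"ay": 0,"az": -0.0011}
    - {"dx": 0,"dy": 0.06,"dz": 0,"ax": 0,"ay": 0,"az": 0}
    - {"dx": 0,"dy": 0.01,"dz": 0,"ax": 0,"ay": 0,"az": 0}
    - {"dx": 0,"dy": 0,"dz": 0,"ax": 0,"ay": 0,"az": 0}

```text
clock: 7.85
tcp_pos: [0.4568, 0.188, 0.3061]
tcp_rot: [[-0.998, -0.06, -0.001], [-0.06, 0.998, -0.001], [0.001, -0.0, -1.0]]
force: [-0.1, 0.6, -1.2]
grip_width: 0.686
grip_force: 77.6
```

```bash
python3 - <<'E'
from h import *
to(.4457,.189,.0645,-176.5)
c=r.camera("wrist"); W=cloud(c); px=c["pixels"].astype(int)
cv2.imwrite('pics/w3.png',c['pixels'][:,:,::-1])
w=W[(W[...,2]>.09)&(W[...,2]<.115)&(W[...,0]>.48)]; print("upper",len(w),w.min(0).round(3),w.max(0).round(3))
c=r.camera("scene"); W=cloud(c); px=c["pixels"].astype(int); R,G,B=px[...,0],px[...,1],px[...,2]
m=(R>2*G)&(R>2*B)&(R>80)&(W[...,2]>.16); w=W[m]; print("lid",len(w),((w.min(0)+w.max(0))/2).round(4),np.ptp(w,axis=0).round(3), w[:,2].max())
w=W.reshape(-1,3); w=w[(w[:,2]>.095)&(w[:,2]<.11)&(np.hypot(w[:,0]-.5455,w[:,1]-.183)<.06)]
print("upper",len(w),((w.min(0)+w.max(0))/2).round(4),np.ptp(w,axis=0).round(3))
for k,m in {"blue":(B>2*R)&(B>1.5*G)&(B>60),"yellow":(R>1.8*B)&(G>1.4*B)&(R>90)}.items():
    w=W[m&(W[...,2]>.02)&(W[...,2]<.045)]; w=w[np.hypot(w[:,0]-.5455,w[:,1]-.183)<.145]
    print(k,len(w),((w.min(0)+w.max(0))/2).round(4),np.ptp(w,axis=0).round(3))
E
```

```text
t 7.8 grasp [0.4566 0.1879 0.1514] yaw -176.56 tilt [-0.0009 -0.0005] j [ 22.  14. -14.  62.  -0.  19.] w 0.686 F [-0.1  0.6 -1.2] | az -0.0003 dx 0.0542 dy 0.0087 dz 0.4346
upper 81 [0.515 0.148 0.101] [0.557 0.201 0.103]
lid 88 [0.4625 0.1906 0.186 ] [0.053 0.043 0.021] 0.19662354650568062
upper 925 [0.5469 0.1835 0.1028] [0.101 0.098 0.013]
blue 488 [0.5909 0.0942 0.0337] [0.072 0.07  0.009]
yellow 468 [0.5992 0.2661 0.0341] [0.074 0.069 0.01 ]
```

>>> drive_tool:
  commands:
    - {"dx": 0.053,"dy": 0.0087,"dz": 0,"ax": 0,"ay": 0,"az": 0}
    - {"dx": 0,"dy": 0,"dz": 0.06,"ax": 0,"ay": 0,"az": 0}
    - {"dx": 0,"dy": 0,"dz": 0.08,"ax": 0,"ay": 0,"az": 0}
    - {"dx": 0,"dy": 0,"dz": 0.08,"ax": 0,"ay": 0,"az": 0}
    - {"dx": 0,"dy": 0,"dz": 0.08,"ax": 0,"ay": 0,"az": 0}
    - {"dx": 0,"dy": 0,"dz": 0.05,"ax": 0,"ay": 0,"az": 0}
    - {"dx": 0,"dy": 0,"dz": 0.03,"ax": 0,"ay": 0,"az": 0}
    - {"dx": 0,"dy": 0,"dz": 0.02,"ax": 0,"ay": 0,"az": 0}
    - {"dx": 0,"dy": 0,"dz": 0,"ax": 0,"ay": 0,"az": 0}
    - {"dx": 0,"dy": 0,"dz": 0,"ax": 0,"ay": 0,"az": 0}

```text
clock: 8.78
tcp_pos: [0.4468, 0.1886, 0.2272]
tcp_rot: [[-0.998, -0.058, 0.0], [-0.058, 0.998, 0.0], [-0.001, 0.0, -1.0]]
force: [-0.3, 0.1, -0.8]
grip_width: 0.689
grip_force: 77.6
```

```bash
python3 -c "
from h import *
to(.446,.189,.0645,-176.5)"
```

```text
t 8.8 grasp [0.4469 0.1886 0.0725] yaw -176.66 tilt [0.0005 0.0002] j [ 23.  17. -23.  50.   0.  20.] w 0.689 F [-0.3  0.1 -0.8] | az -0.0009 dx 0.0042 dy 0.0021 dz 0.0399
```

>>> drive_tool:
  commands:
    - {"dx": 0.004,"dy": 0.002,"dz": 0.01,"ax": 0,"ay": 0,"az": 0}
    - {"dx": 0,"dy": 0,"dz": 0.01,"ax": 0,"ay": 0,"az": 0}
    - {"dx": 0,"dy": 0,"dz": 0.01,"ax": 0,"ay": 0,"az": 0}
    - {"dx": 0,"dy": 0,"dz": 0.005,"ax": 0,"ay": 0,"az": 0}
    - {"dx": 0,"dy": 0,"dz": 0,"ax": 0,"ay": 0,"az": 0}

```text
clock: 9.2
tcp_pos: [0.4457, 0.189, 0.2195]
tcp_rot: [[-0.998, -0.058, -0.0], [-0.058, 0.998, -0.0], [0.0, -0.0, -1.0]]
force: [0.9, 0.2, -1.6]
grip_width: 0.69
grip_force: 77.6
```

>>> drive_tool:
  commands:
    - {"dx": 0,"dy": 0,"dz": 0.005,"ax": 0,"ay": 0,"az": 0}
    - {"dx": 0,"dy": 0,"dz": 0,"ax": 0,"ay": 0,"az": 0}

```text
clock: 9.37
tcp_pos: [0.4458, 0.189, 0.2192]
tcp_rot: [[-0.998, -0.058, 0.0], [-0.058, 0.998, 0.0], [-0.0, 0.0, -1.0]]
force: [-3.7, -0.8, 9.5]
grip_width: 0.686
grip_force: 77.9
```

Contact felt; release and rise.

>>> drive_tool:
  commands:
    - {"dx": 0,"dy": 0,"dz": 0,"ax": 0,"ay": 0,"az": 0}
    - {"dx": 0,"dy": 0,"dz": 0,"ax": 0,"ay": 0,"az": 0}
    - {"dx": 0,"dy": 0,"dz": 0,"ax": 0,"ay": 0,"az": 0}
    - {"dx": 0,"dy": 0,"dz": 0,"ax": 0,"ay": 0,"az": 0}
    - {"dx": 0,"dy": 0,"dz": 0,"ax": 0,"ay": 0,"az": 0}
    - {"dx": 0,"dy": 0,"dz": 0,"ax": 0,"ay": 0,"az": 0}
    - {"dx": 0,"dy": 0,"dz": -0.05,"ax": 0,"ay": 0,"az": 0}
    - {"dx": 0,"dy": 0,"dz": -0.1,"ax": 0,"ay": 0,"az": 0}
    - {"dx": 0,"dy": 0,"dz": -0.1,"ax": 0,"ay": 0,"az": 0}
    - {"dx": 0,"dy": 0,"dz": -0.1,"ax": 0,"ay": 0,"az": 0}
    - {"dx": 0,"dy": 0,"dz": -0.1,"ax": 0,"ay": 0,"az": 0}
    - {"dx": 0,"dy": 0,"dz": -0.1,"ax": 0,"ay": 0,"az": 0}
    - {"dx": 0,"dy": 0,"dz": 0,"ax": 0,"ay": 0,"az": 0}
  gripper: 1

```text
clock: 10.45
tcp_pos: [0.4466, 0.1893, 0.333]
tcp_rot: [[-0.998, -0.058, 0.005], [-0.058, 0.998, 0.002], [-0.005, 0.002, -1.0]]
force: [0.7, -0.1, 0.3]
grip_width: 0.999
grip_force: 0.0
```

```bash
python3 - <<'E'
from h import *
to(.573,-.06,.19,77)
for n in("scene","top","wrist"):
    c=r.camera(n); W=cloud(c).reshape(-1,3)
    B=W[(np.hypot(W[:,0]-.446,W[:,1]-.189)<.045)&(W[:,2]>.085)&(W[:,2]<.101)]
    if len(B)>20: print(n,len(B),((B.min(0)+B.max(0))/2).round(4),np.ptp(B,axis=0).round(3))
    if n=="wrist": continue
    # milk
    B=W[(np.hypot(W[:,0]-.573,W[:,1]+.06)<.06)&(W[:,2]>.018)&(W[:,2]<.052)]
    q=circ(B); rr=np.hypot(B[:,0]-.573,B[:,1]+.0595); h=B[(rr>.034)&(rr<.047)].mean(0); print("handle",q.round(4),(rr>.034).sum(),np.degrees(np.arctan2(h[1]+.0595,h[0]-.573)))
    B=W[(np.hypot(W[:,0]-.573,W[:,1]+.06)<.045)&(W[:,2]>.062)&(W[:,2]<.08)]
    q=circ(B); rr=np.hypot(B[:,0]-.573,B[:,1]+.0595); h=B[(rr>.029)].mean(0); print("spout",q.round(4),(rr>.029).sum(),np.degrees(np.arctan2(h[1]+.0595,h[0]-.573)))
E
```

```text
t 10.4 grasp [0.4473 0.1896 0.1783] yaw -176.65 tilt [0.0049 0.0021] j [ 23.  12. -13.  65.   0.  20.] w 0.999 F [ 0.7 -0.1  0.3] | az 0.5908 dx -1.0748 dy 0.8931 dz -0.0586
scene 289 [0.4486 0.1898 0.093 ] [0.06  0.063 0.016]
handle [ 0.5733 -0.0603  0.0267] 28 -98.59147526035385
spout [ 0.5736 -0.0587  0.0251] 15 79.48197351601554
top 313 [0.4401 0.1875 0.0947] [0.049 0.06  0.012]
handle [ 0.5714 -0.0612  0.0267] 15 -100.84711622405811
spout [ 0.5727 -0.0594  0.0252] 15 80.66172825962302
wrist 6599 [0.4461 0.191  0.0936] [0.062 0.063 0.015]
```

Jam pot stands centred on the red pad. The milk pitcher's handle points at about -100°, so I take it at yaw 80.

>>> drive_tool:
  commands:
    - {"dx": 0,"dy": 0,"dz": 0,"ax": 0,"ay": 0,"az": 0.0383}
    - {"dx": 0,"dy": 0,"dz": 0,"ax": 0,"ay": 0,"az": 0.0383}
    - {"dx": 0,"dy": 0,"dz": 0,"ax": 0,"ay": 0,"az": 0.0383}
    - {"dx": 0,"dy": 0,"dz": 0,"ax": 0,"ay": 0,"az": 0.0383}
    - {"dx": 0,"dy": 0,"dz": 0,"ax": 0,"ay": 0,"az": 0.0383}
    - {"dx": 0,"dy": 0,"dz": 0,"ax": 0,"ay": 0,"az": 0.0383}
    - {"dx": 0,"dy": 0,"dz": 0,"ax": 0,"ay": 0,"az": 0.0383}
    - {"dx": 0,"dy": 0,"dz": 0,"ax": 0,"ay": 0,"az": 0.0383}
    - {"dx": 0,"dy": 0,"dz": 0,"ax": 0,"ay": 0,"az": 0.0383}
    - {"dx": 0,"dy": 0,"dz": 0,"ax": 0,"ay": 0,"az": 0.0383}
    - {"dx": 0,"dy": 0,"dz": 0,"ax": 0,"ay": 0,"az": 0.0383}
    - {"dx": 0,"dy": 0,"dz": 0,"ax": 0,"ay": 0,"az": 0.0383}
    - {"dx": 0,"dy": 0,"dz": 0,"ax": 0,"ay": 0,"az": 0.0383}
    - {"dx": 0,"dy": 0,"dz": 0,"ax": 0,"ay": 0,"az": 0.0383}
    - {"dx": 0,"dy": 0,"dz": 0,"ax": 0,"ay": 0,"az": 0.0383}

```text
clock: 11.85
tcp_pos: [0.4455, 0.1889, 0.3278]
tcp_rot: [[0.18, 0.984, -0.002], [0.984, -0.18, -0.001], [-0.001, -0.001, -1.0]]
force: [-1.1, -0.4, -0.2]
grip_width: 0.999
grip_force: 0.0
```

>>> drive_tool:
  commands:
    - {"dx": -0.112,"dy": 0.0835,"dz": 0,"ax": 0,"ay": 0,"az": 0}
    - {"dx": -0.112,"dy": 0.0835,"dz": 0,"ax": 0,"ay": 0,"az": 0}
    - {"dx": -0.112,"dy": 0.0835,"dz": 0,"ax": 0,"ay": 0,"az": 0}
    - {"dx": -0.112,"dy": 0.0835,"dz": 0,"ax": 0,"ay": 0,"az": 0}
    - {"dx": -0.112,"dy": 0.0835,"dz": 0,"ax": 0,"ay": 0,"az": 0}
    - {"dx": -0.112,"dy": 0.0835,"dz": 0,"ax": 0,"ay": 0,"az": 0}
    - {"dx": -0.112,"dy": 0.0835,"dz": 0,"ax": 0,"ay": 0,"az": 0}
    - {"dx": -0.112,"dy": 0.0835,"dz": 0,"ax": 0,"ay": 0,"az": 0}
    - {"dx": -0.112,"dy": 0.0835,"dz": 0,"ax": 0,"ay": 0,"az": 0}
    - {"dx": -0.112,"dy": 0.0835,"dz": 0,"ax": 0,"ay": 0,"az": 0}
    - {"dx": 0,"dy": 0,"dz": 0,"ax": 0,"ay": 0,"az": 0}

```text
clock: 12.77
tcp_pos: [0.5722, -0.0644, 0.3274]
tcp_rot: [[0.178, 0.984, -0.001], [0.984, -0.178, -0.001], [-0.001, -0.001, -1.0]]
force: [1.1, -0.0, -0.2]
grip_width: 1.002
grip_force: 0.0
```

```bash
python3 -c "
from h import *
to(.573,-.0597,.035,80); wrist('w4')"
```

```text
t 12.8 grasp [ 0.5721 -0.0645  0.1727] yaw 79.77 tilt [-0.0012 -0.0008] j [-6. 23.  1. 68. -0. 94.] w 1.002 F [ 1.1 -0.  -0.2] | az -0.0013 dx 0.0244 dy 0.0005 dz 0.6884
sugar 4742 [ 0.4429 -0.0698  0.0599] [0.062 0.062 0.016]
purple 68 [ 0.3744 -0.214   0.0619] [0.015 0.008 0.005]
milk 1594 [ 0.5731 -0.0551  0.0672] [0.052 0.061 0.012]
```

View pics/w4.png

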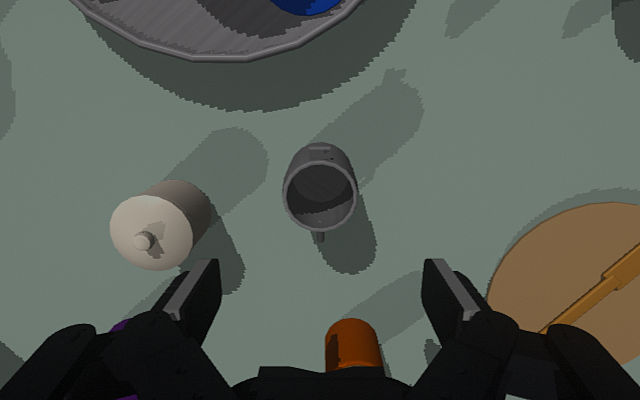

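The pitcher is at (320,195) with its handle at (320,237), in line with the tool, so it is aligned. I descend and grip.

>>> drive_tool:
  commands:
    - {"dx": 0.024,"dy": 0.001,"dz": 0,"ax": 0,"ay": 0,"az": 0}
    - {"dx": 0,"dy": 0,"dz": 0.086,"ax": 0,"ay": 0,"az": 0}
    - {"dx": 0,"dy": 0,"dz": 0.086,"ax": 0,"ay": 0,"az": 0}
    - {"dx": 0,"dy": 0,"dz": 0.086,"ax": 0,"ay": 0,"az": 0}
    - {"dx": 0,"dy": 0,"dz": 0.086,"ax": 0,"ay": 0,"az": 0}
    - {"dx": 0,"dy": 0,"dz": 0.086,"ax": 0,"ay": 0,"az": 0}
    - {"dx": 0,"dy": 0,"dz": 0.086,"ax": 0,"ay": 0,"az": 0}
    - {"dx": 0,"dy": 0,"dz": 0.086,"ax": 0,"ay": 0,"az": 0}
    - {"dx": 0,"dy": 0,"dz": 0.086,"ax": 0,"ay": 0,"az": 0}
    - {"dx": 0,"dy": 0,"dz": 0,"ax": 0,"ay": 0,"az": 0}
    - {"dx": 0,"dy": 0,"dz": 0,"ax": 0,"ay": 0,"az": 0}

```text
clock: 13.73
tcp_pos: [0.5714, -0.055, 0.1907]
tcp_rot: [[0.174, 0.985, -0.002], [0.985, -0.174, 0.0], [-0.0, -0.002, -1.0]]
force: [0.4, 0.6, -0.1]
grip_width: 0.998
grip_force: 0.0
```

>>> drive_tool:
  commands:
    - {"dx": 0,"dy": 0,"dz": 0,"ax": 0,"ay": 0,"az": 0}
    - {"dx": 0,"dy": 0,"dz": 0,"ax": 0,"ay": 0,"az": 0}
    - {"dx": 0,"dy": 0,"dz": 0,"ax": 0,"ay": 0,"az": 0}
    - {"dx": 0,"dy": 0,"dz": 0,"ax": 0,"ay": 0,"az": 0}
    - {"dx": 0,"dy": 0,"dz": 0,"ax": 0,"ay": 0,"az": 0}
    - {"dx": 0,"dy": 0,"dz": 0,"ax": 0,"ay": 0,"az": 0}
    - {"dx": 0,"dy": 0,"dz": 0,"ax": 0,"ay": 0,"az": 0}
    - {"dx": 0,"dy": 0,"dz": 0,"ax": 0,"ay": 0,"az": 0}
  gripper: -1

```text
clock: 14.4
tcp_pos: [0.5726, -0.0559, 0.1925]
tcp_rot: [[0.175, 0.985, 0.002], [0.985, -0.175, 0.0], [0.001, 0.002, -1.0]]
force: [-2.2, 1.3, 9.6]
grip_width: 0.63
grip_force: 63.4
```

```bash
python3 -c "
from h import *
to(.573,-.0597,.035,80)"
```

```text
t 14.4 grasp [ 0.5729 -0.0559  0.0378] yaw 79.95 tilt [0.0019 0.0003] j [ -6.  28. -11.  51.   0.  94.] w 0.630 F [-2.2  1.3  9.6] | az -0.0003 dx -0.0187 dy 0.0038 dz 0.0138
```

>>> drive_tool:
  commands:
    - {"dx": 0,"dy": 0,"dz": -0.04,"ax": 0,"ay": 0,"az": 0}
    - {"dx": 0,"dy": 0,"dz": -0.09,"ax": 0,"ay": 0,"az": 0}
    - {"dx": 0,"dy": 0,"dz": -0.09,"ax": 0,"ay": 0,"az": 0}
    - {"dx": 0,"dy": 0,"dz": -0.09,"ax": 0,"ay": 0,"az": 0}
    - {"dx": 0,"dy": 0,"dz": -0.09,"ax": 0,"ay": 0,"az": 0}
    - {"dx": 0,"dy": 0,"dz": -0.09,"ax": 0,"ay": 0,"az": 0}
    - {"dx": 0,"dy": 0,"dz": -0.05,"ax": 0,"ay": 0,"az": 0}
    - {"dx": 0,"dy": 0,"dz": -0.02,"ax": 0,"ay": 0,"az": -0.02}
    - {"dx": 0,"dy": 0,"dz": 0,"ax": 0,"ay": 0,"az": -0.034}
    - {"dx": 0,"dy": 0,"dz": 0,"ax": 0,"ay": 0,"az": -0.034}
    - {"dx": 0,"dy": 0,"dz": 0,"ax": 0,"ay": 0,"az": -0.034}
    - {"dx": 0,"dy": 0,"dz": 0,"ax": 0,"ay": 0,"az": -0.034}
    - {"dx": 0,"dy": 0,"dz": 0,"ax": 0,"ay": 0,"az": -0.034}
    - {"dx": 0,"dy": 0,"dz": 0,"ax": 0,"ay": 0,"az": -0.014}
    - {"dx": 0,"dy": 0,"dz": 0,"ax": 0,"ay": 0,"az": 0}

```text
clock: 15.65
tcp_pos: [0.5721, -0.056, 0.3033]
tcp_rot: [[-0.451, 0.893, -0.0], [0.893, 0.451, -0.0], [-0.0, -0.0, -1.0]]
force: [0.4, 0.5, -1.5]
grip_width: 0.625
grip_force: 63.2
```

```bash
python3 -c "
from h import *
to(.5892,.0970,.0708,116.7)
c=r.camera('scene');cv2.imwrite('pics/s2.png',cv2.resize(c['pixels'][130:290,200:460,::-1],None,fx=3,fy=3))"
```

```text
t 15.7 grasp [ 0.5721 -0.056   0.1486] yaw 116.79 tilt [-0. -0.] j [-6. 23. -2. 65. -0. 58.] w 0.625 F [ 0.4  0.5 -1.5] | az 0.0005 dx 0.6452 dy 0.4203 dz 0.3891
```

View pics/s2.png

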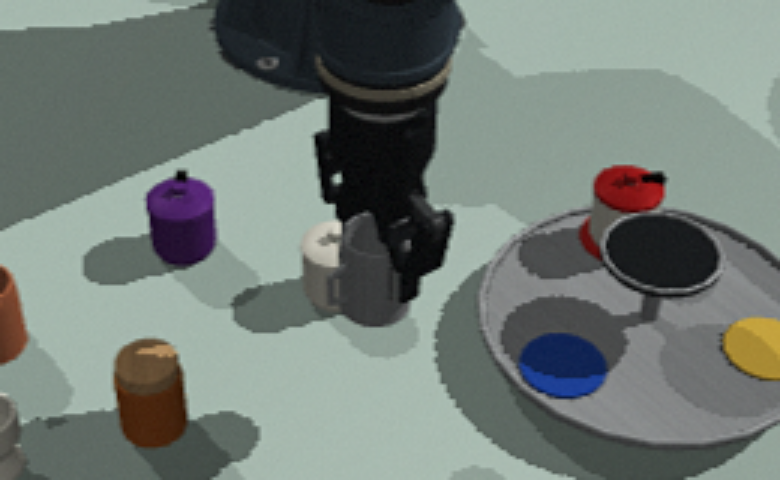

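The pitcher hangs upright at crop (375,265), and the jam pot stands on the red pad at (627,215). I go to the blue pad.

>>> drive_tool:
  commands:
    - {"dx": 0.045,"dy": 0.03,"dz": 0,"ax": 0,"ay": 0,"az": 0}
    - {"dx": 0.08,"dy": 0.052,"dz": 0,"ax": 0,"ay": 0,"az": 0}
    - {"dx": 0.08,"dy": 0.052,"dz": 0,"ax": 0,"ay": 0,"az": 0}
    - {"dx": 0.08,"dy": 0.052,"dz": 0,"ax": 0,"ay": 0,"az": 0}
    - {"dx": 0.08,"dy": 0.052,"dz": 0,"ax": 0,"ay": 0,"az": 0}
    - {"dx": 0.08,"dy": 0.052,"dz": 0,"ax": 0,"ay": 0,"az": 0}
    - {"dx": 0.08,"dy": 0.052,"dz": 0,"ax": 0,"ay": 0,"az": 0}
    - {"dx": 0.08,"dy": 0.052,"dz": 0,"ax": 0,"ay": 0,"az": 0}
    - {"dx": 0.04,"dy": 0.026,"dz": 0,"ax": 0,"ay": 0,"az": 0}
    - {"dx": 0,"dy": 0,"dz": 0,"ax": 0,"ay": 0,"az": 0}
    - {"dx": 0,"dy": 0,"dz": 0,"ax": 0,"ay": 0,"az": 0}

```text
clock: 16.62
tcp_pos: [0.5893, 0.0972, 0.303]
tcp_rot: [[-0.449, 0.894, -0.0], [0.894, 0.449, -0.0], [-0.0, -0.0, -1.0]]
force: [-0.0, -0.2, -1.3]
grip_width: 0.632
grip_force: 63.2
```

```bash
python3 -c "
from h import *
to(.5892,.0970,.0708,116.7)
for n in ('scene','top'):
  W=cloud(r.camera(n)).reshape(-1,3)
  B=W[(np.hypot(W[:,0]-.5909,W[:,1]-.0937)<.045)&(W[:,2]>.112)&(W[:,2]<.139)]
  print(n,len(B),circ(B).round(4)) if len(B)>20 else 0"
```

```text
t 16.6 grasp [0.5892 0.0972 0.1483] yaw 116.67 tilt [-0.0002 -0.0002] j [ 9. 26.  2. 66. -0. 73.] w 0.632 F [-0.  -0.2 -1.3] | az -0.0002 dx -0.0009 dy -0.0006 dz 0.3876
scene 184 [0.5887 0.0945 0.0298]
```

>>> drive_tool:
  commands:
    - {"dx": 0,"dy": 0,"dz": 0.05,"ax": 0,"ay": 0,"az": 0}
    - {"dx": 0,"dy": 0,"dz": 0.08,"ax": 0,"ay": 0,"az": 0}
    - {"dx": 0,"dy": 0,"dz": 0.08,"ax": 0,"ay": 0,"az": 0}
    - {"dx": 0,"dy": 0,"dz": 0.08,"ax": 0,"ay": 0,"az": 0}
    - {"dx": 0,"dy": 0,"dz": 0.04,"ax": 0,"ay": 0,"az": 0}
    - {"dx": 0,"dy": 0,"dz": 0.02,"ax": 0,"ay": 0,"az": 0}
    - {"dx": 0,"dy": 0,"dz": 0,"ax": 0,"ay": 0,"az": 0}
    - {"dx": 0,"dy": 0,"dz": 0,"ax": 0,"ay": 0,"az": 0}

```text
clock: 17.38
tcp_pos: [0.5895, 0.0968, 0.2335]
tcp_rot: [[-0.448, 0.894, 0.0], [0.894, 0.448, 0.0], [-0.0, 0.0, -1.0]]
force: [0.6, -0.4, -0.9]
grip_width: 0.629
grip_force: 63.3
```

>>> drive_tool:
  commands:
    - {"dx": 0,"dy": 0,"dz": 0.01,"ax": 0,"ay": 0,"az": 0}
    - {"dx": 0,"dy": 0,"dz": 0.005,"ax": 0,"ay": 0,"az": 0}
    - {"dx": 0,"dy": 0,"dz": 0,"ax": 0,"ay": 0,"az": 0}

```text
clock: 17.63
tcp_pos: [0.5895, 0.097, 0.2304]
tcp_rot: [[-0.449, 0.894, 0.001], [0.894, 0.449, 0.0], [-0.0, 0.001, -1.0]]
force: [0.3, 0.5, -1.5]
grip_width: 0.633
grip_force: 63.3
```

```bash
python3 -c "
from h import *
to(.5892,.0970,.0708,116.7)"
```

```text
t 17.6 grasp [0.5895 0.097  0.0757] yaw 116.67 tilt [0.0006 0.0001] j [ 9. 28. -5. 57.  0. 73.] w 0.633 F [ 0.3  0.5 -1.5] | az -0.0002 dx 0.0008 dy -0.0015 dz 0.0244
```

>>> drive_tool:
  commands:
    - {"dx": 0,"dy": 0,"dz": 0.01,"ax": 0,"ay": 0,"az": 0}
    - {"dx": 0,"dy": 0,"dz": 0.006,"ax": 0,"ay": 0,"az": 0}
    - {"dx": 0,"dy": 0,"dz": 0,"ax": 0,"ay": 0,"az": 0}
    - {"dx": 0,"dy": 0,"dz": 0,"ax": 0,"ay": 0,"az": 0}

```text
clock: 17.97
tcp_pos: [0.5893, 0.097, 0.2268]
tcp_rot: [[-0.449, 0.894, -0.0], [0.894, 0.449, -0.0], [0.0, -0.0, -1.0]]
force: [0.4, -0.1, -0.8]
grip_width: 0.631
grip_force: 63.3
```

>>> drive_tool:
  commands:
    - {"dx": 0,"dy": 0,"dz": 0.005,"ax": 0,"ay": 0,"az": 0}
    - {"dx": 0,"dy": 0,"dz": 0,"ax": 0,"ay": 0,"az": 0}

```text
clock: 18.13
tcp_pos: [0.5893, 0.0969, 0.2258]
tcp_rot: [[-0.449, 0.894, -0.0], [0.894, 0.449, -0.0], [0.0, -0.0, -1.0]]
force: [0.6, -0.2, -1.0]
grip_width: 0.631
grip_force: 63.3
```

>>> drive_tool:
  commands:
    - {"dx": 0,"dy": 0,"dz": 0.003,"ax": 0,"ay": 0,"az": 0}
    - {"dx": 0,"dy": 0,"dz": 0,"ax": 0,"ay": 0,"az": 0}

```text
clock: 18.3
tcp_pos: [0.5894, 0.0969, 0.2255]
tcp_rot: [[-0.449, 0.894, 0.0], [0.894, 0.449, 0.0], [-0.0, 0.0, -1.0]]
force: [-1.7, -1.6, 3.3]
grip_width: 0.628
grip_force: 63.5
```

Contact. Release, rise, and turn for the honey jar.

>>> drive_tool:
  commands:
    - {"dx": 0,"dy": 0,"dz": 0,"ax": 0,"ay": 0,"az": 0}
    - {"dx": 0,"dy": 0,"dz": 0,"ax": 0,"ay": 0,"az": 0}
    - {"dx": 0,"dy": 0,"dz": 0,"ax": 0,"ay": 0,"az": 0}
    - {"dx": 0,"dy": 0,"dz": 0,"ax": 0,"ay": 0,"az": 0}
    - {"dx": 0,"dy": 0,"dz": 0,"ax": 0,"ay": 0,"az": 0}
    - {"dx": 0,"dy": 0,"dz": 0,"ax": 0,"ay": 0,"az": 0}
    - {"dx": 0,"dy": 0,"dz": -0.05,"ax": 0,"ay": 0,"az": 0}
    - {"dx": 0,"dy": 0,"dz": -0.1,"ax": 0,"ay": 0,"az": 0}
    - {"dx": 0,"dy": 0,"dz": -0.1,"ax": 0,"ay": 0,"az": 0}
    - {"dx": 0,"dy": 0,"dz": -0.1,"ax": 0,"ay": 0,"az": 0}
    - {"dx": 0,"dy": 0,"dz": -0.1,"ax": 0,"ay": 0,"az": 0}
    - {"dx": 0,"dy": 0,"dz": -0.1,"ax": 0,"ay": 0,"az": 0}
    - {"dx": 0,"dy": 0,"dz": 0,"ax": 0,"ay": 0,"az": 0}
  gripper: 1

```text
clock: 19.38
tcp_pos: [0.5901, 0.097, 0.3401]
tcp_rot: [[-0.449, 0.894, 0.006], [0.894, 0.449, 0.001], [-0.002, 0.006, -1.0]]
force: [0.3, -0.3, 0.8]
grip_width: 0.998
grip_force: 0.0
```

>>> drive_tool:
  commands:
    - {"dx": 0,"dy": 0,"dz": 0,"ax": 0,"ay": 0,"az": 0.037}
    - {"dx": 0,"dy": 0,"dz": 0,"ax": 0,"ay": 0,"az": 0.037}
    - {"dx": 0,"dy": 0,"dz": 0,"ax": 0,"ay": 0,"az": 0.037}
    - {"dx": 0,"dy": 0,"dz": 0,"ax": 0,"ay": 0,"az": 0.037}
    - {"dx": 0,"dy": 0,"dz": 0,"ax": 0,"ay": 0,"az": 0.037}
    - {"dx": 0,"dy": 0,"dz": 0,"ax": 0,"ay": 0,"az": 0.037}
    - {"dx": 0,"dy": 0,"dz": 0,"ax": 0,"ay": 0,"az": 0.037}
    - {"dx": 0,"dy": 0,"dz": 0,"ax": 0,"ay": 0,"az": 0.037}
    - {"dx": 0,"dy": 0,"dz": 0,"ax": 0,"ay": 0,"az": 0.037}
    - {"dx": 0,"dy": 0,"dz": 0,"ax": 0,"ay": 0,"az": 0}

```text
clock: 20.22
tcp_pos: [0.5893, 0.0969, 0.3356]
tcp_rot: [[0.554, 0.833, 0.0], [0.833, -0.554, 0.0], [0.0, 0.0, -1.0]]
force: [-0.4, 0.3, 0.6]
grip_width: 1.003
grip_force: 0.0
```

```bash
python3 - <<'E'
from h import *
to(.5727,-.2374,.18,56.7)
for n in("scene","wrist","top"):
    c=r.camera(n); W=cloud(c).reshape(-1,3)
    B=W[(np.hypot(W[:,0]-.591,W[:,1]-.094)<.045)&(W[:,2]>.094)&(W[:,2]<.11)]
    if len(B)>20: print(n,len(B),B[:,2].max().round(3),circ(B).round(4))
E
```

```text
t 20.2 grasp [0.5893 0.0969 0.1809] yaw 56.39 tilt [0.0001 0.    ] j [  9.  25.   6.  71.   0. 133.] w 1.003 F [-0.4  0.3  0.6] | az -0.0017 dx -1.4427 dy 0.8485 dz 0.0044
scene 206 0.107 [0.5926 0.094  0.0251]
wrist 2073 0.106 [0.592  0.0945 0.025 ]
```

The pitcher is centred within about 1 mm. On to the honey jar.

>>> drive_tool:
  commands:
    - {"dx": -0.12,"dy": 0.0707,"dz": 0,"ax": 0,"ay": 0,"az": 0}
    - {"dx": -0.12,"dy": 0.0707,"dz": 0,"ax": 0,"ay": 0,"az": 0}
    - {"dx": -0.12,"dy": 0.0707,"dz": 0,"ax": 0,"ay": 0,"az": 0}
    - {"dx": -0.12,"dy": 0.0707,"dz": 0,"ax": 0,"ay": 0,"az": 0}
    - {"dx": -0.12,"dy": 0.0707,"dz": 0,"ax": 0,"ay": 0,"az": 0}
    - {"dx": -0.12,"dy": 0.0707,"dz": 0,"ax": 0,"ay": 0,"az": 0}
    - {"dx": -0.12,"dy": 0.0707,"dz": 0,"ax": 0,"ay": 0,"az": 0}
    - {"dx": -0.12,"dy": 0.0707,"dz": 0,"ax": 0,"ay": 0,"az": 0}
    - {"dx": -0.12,"dy": 0.0707,"dz": 0,"ax": 0,"ay": 0,"az": 0}
    - {"dx": -0.12,"dy": 0.0707,"dz": 0,"ax": 0,"ay": 0,"az": 0}
    - {"dx": -0.12,"dy": 0.0707,"dz": 0,"ax": 0,"ay": 0,"az": 0}
    - {"dx": -0.12,"dy": 0.0707,"dz": 0,"ax": 0,"ay": 0,"az": 0}
    - {"dx": 0,"dy": 0,"dz": 0,"ax": 0,"ay": 0,"az": 0}
    - {"dx": 0,"dy": 0,"dz": 0,"ax": 0,"ay": 0,"az": 0}

```text
clock: 21.53
tcp_pos: [0.5729, -0.2383, 0.3351]
tcp_rot: [[0.548, 0.836, -0.0], [0.836, -0.548, 0.0], [-0.0, -0.0, -1.0]]
force: [0.6, 1.3, -0.3]
grip_width: 1.002
grip_force: 0.0
```

```bash
python3 -c "
from h import *
to(.5727,-.2374,.035,56.7); wrist('w5')"
```

```text
t 21.5 grasp [ 0.5729 -0.2382  0.1804] yaw 56.76 tilt [-0.0003  0.0001] j [-23.  28.  10.  72.   0. 101.] w 1.002 F [ 0.6  1.3 -0.3] | az 0.0003 dx 0.0031 dy -0.0029 dz 0.7269
honey 3767 [ 0.5726 -0.2379  0.0711] [0.049 0.049 0.01 ]
sugar 5429 [ 0.4428 -0.0704  0.0601] [0.063 0.061 0.016]
purple 3963 [ 0.3595 -0.1993  0.06  ] [0.066 0.061 0.016]
egg 704 [ 0.5884 -0.3602  0.0557] [0.035 0.046 0.011]
copper 461 [ 0.4718 -0.3565  0.0666] [0.043 0.032 0.011]
```

View pics/w5.png

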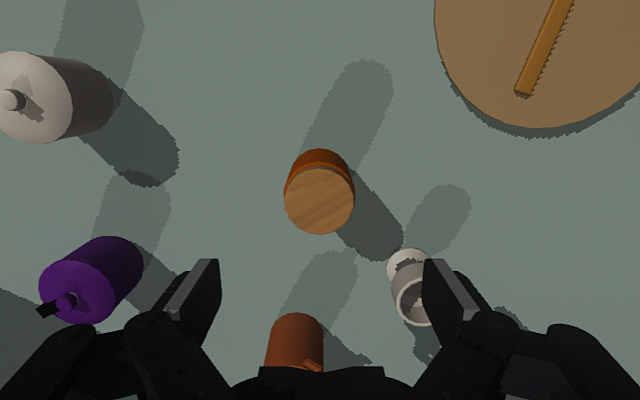

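The honey jar is centred at (320,195), and the egg cup at (412,290) is clear of the right finger's path.

>>> drive_tool:
  commands:
    - {"dx": 0.002,"dy": -0.001,"dz": 0.05,"ax": 0,"ay": 0,"az": 0}
    - {"dx": 0,"dy": 0,"dz": 0.09,"ax": 0,"ay": 0,"az": 0}
    - {"dx": 0,"dy": 0,"dz": 0.09,"ax": 0,"ay": 0,"az": 0}
    - {"dx": 0,"dy": 0,"dz": 0.09,"ax": 0,"ay": 0,"az": 0}
    - {"dx": 0,"dy": 0,"dz": 0.09,"ax": 0,"ay": 0,"az": 0}
    - {"dx": 0,"dy": 0,"dz": 0.09,"ax": 0,"ay": 0,"az": 0}
    - {"dx": 0,"dy": 0,"dz": 0.09,"ax": 0,"ay": 0,"az": 0}
    - {"dx": 0,"dy": 0,"dz": 0.09,"ax": 0,"ay": 0,"az": 0}
    - {"dx": 0,"dy": 0,"dz": 0.04,"ax": 0,"ay": 0,"az": 0}
    - {"dx": 0,"dy": 0,"dz": 0.01,"ax": 0,"ay": 0,"az": 0}
    - {"dx": 0,"dy": 0,"dz": 0,"ax": 0,"ay": 0,"az": 0}
    - {"dx": 0,"dy": 0,"dz": 0,"ax": 0,"ay": 0,"az": 0}

```text
clock: 22.58
tcp_pos: [0.5736, -0.2363, 0.1902]
tcp_rot: [[0.548, 0.836, 0.001], [0.836, -0.548, -0.0], [0.0, 0.001, -1.0]]
force: [-0.3, -0.8, 0.0]
grip_width: 0.998
grip_force: 0.0
```

>>> drive_tool:
  commands:
    - {"dx": 0,"dy": 0,"dz": 0,"ax": 0,"ay": 0,"az": 0}
    - {"dx": 0,"dy": 0,"dz": 0,"ax": 0,"ay": 0,"az": 0}
    - {"dx": 0,"dy": 0,"dz": 0,"ax": 0,"ay": 0,"az": 0}
    - {"dx": 0,"dy": 0,"dz": 0,"ax": 0,"ay": 0,"az": 0}
    - {"dx": 0,"dy": 0,"dz": 0,"ax": 0,"ay": 0,"az": 0}
    - {"dx": 0,"dy": 0,"dz": 0,"ax": 0,"ay": 0,"az": 0}
    - {"dx": 0,"dy": 0,"dz": 0,"ax": 0,"ay": 0,"az": 0}
    - {"dx": 0,"dy": 0,"dz": 0,"ax": 0,"ay": 0,"az": 0}
  gripper: -1

```text
clock: 23.25
tcp_pos: [0.5734, -0.2366, 0.1903]
tcp_rot: [[0.549, 0.836, 0.001], [0.836, -0.549, -0.0], [0.0, 0.001, -1.0]]
force: [-2.2, 1.7, 8.8]
grip_width: 0.619
grip_force: 62.1
```

```bash
python3 -c "
from h import *
to(.5727,-.2376,.035,56.7)"
```

```text
t 23.2 grasp [ 0.5736 -0.2366  0.0356] yaw 56.72 tilt [ 0.0012 -0.0004] j [-22.  33.  -3.  54.   0. 101.] w 0.619 F [-2.2  1.7  8.8] | az 0.0001 dx -0.0065 dy -0.0011 dz 0.0030
```

>>> drive_tool:
  commands:
    - {"dx": 0,"dy": 0,"dz": -0.04,"ax": 0,"ay": 0,"az": 0}
    - {"dx": 0,"dy": 0,"dz": -0.09,"ax": 0,"ay": 0,"az": 0}
    - {"dx": 0,"dy": 0,"dz": -0.09,"ax": 0,"ay": 0,"az": 0}
    - {"dx": 0,"dy": 0,"dz": -0.09,"ax": 0,"ay": 0,"az": 0}
    - {"dx": 0,"dy": 0,"dz": -0.09,"ax": 0,"ay": 0,"az": 0}
    - {"dx": 0,"dy": 0,"dz": -0.09,"ax": 0,"ay": 0,"az": 0}
    - {"dx": 0,"dy": 0,"dz": -0.09,"ax": 0,"ay": 0,"az": 0}
    - {"dx": 0,"dy": 0,"dz": -0.09,"ax": 0,"ay": 0,"az": 0}
    - {"dx": 0,"dy": 0,"dz": -0.09,"ax": 0,"ay": 0,"az": 0}
    - {"dx": 0,"dy": 0,"dz": -0.03,"ax": 0,"ay": 0,"az": 0}
    - {"dx": 0,"dy": 0,"dz": 0,"ax": 0,"ay": 0,"az": 0}
    - {"dx": 0,"dy": 0,"dz": 0,"ax": 0,"ay": 0,"az": 0}

```text
clock: 24.25
tcp_pos: [0.5732, -0.2365, 0.3468]
tcp_rot: [[0.549, 0.836, -0.0], [0.836, -0.549, 0.0], [-0.0, -0.0, -1.0]]
force: [-1.0, -1.1, -3.5]
grip_width: 0.62
grip_force: 63.5
```

```bash
python3 -c "
from h import *
to(.6007,.2678,.0686,56.7)"
```

```text
t 24.2 grasp [ 0.5731 -0.2365  0.1921] yaw 56.72 tilt [-0.0002  0.0001] j [-22.  27.  11.  74.  -0. 101.] w 0.620 F [-1.  -1.1 -3.5] | az 0.0001 dx 2.1831 dy -1.2692 dz 0.6176
```

>>> drive_tool:
  commands:
    - {"dx": 0.06,"dy": -0.035,"dz": 0,"ax": 0,"ay": 0,"az": 0}
    - {"dx": 0.12,"dy": -0.0698,"dz": 0,"ax": 0,"ay": 0,"az": 0}
    - {"dx": 0.12,"dy": -0.0698,"dz": 0,"ax": 0,"ay": 0,"az": 0}
    - {"dx": 0.12,"dy": -0.0698,"dz": 0,"ax": 0,"ay": 0,"az": 0}
    - {"dx": 0.12,"dy": -0.0698,"dz": 0,"ax": 0,"ay": 0,"az": 0}
    - {"dx": 0.12,"dy": -0.0698,"dz": 0,"ax": 0,"ay": 0,"az": 0}
    - {"dx": 0.12,"dy": -0.0698,"dz": 0,"ax": 0,"ay": 0,"az": 0}
    - {"dx": 0.12,"dy": -0.0698,"dz": 0,"ax": 0,"ay": 0,"az": 0}
    - {"dx": 0.12,"dy": -0.0698,"dz": 0,"ax": 0,"ay": 0,"az": 0}
    - {"dx": 0.12,"dy": -0.0698,"dz": 0,"ax": 0,"ay": 0,"az": 0}
    - {"dx": 0.12,"dy": -0.0698,"dz": 0,"ax": 0,"ay": 0,"az": 0}
    - {"dx": 0.12,"dy": -0.0698,"dz": 0,"ax": 0,"ay": 0,"az": 0}
    - {"dx": 0.12,"dy": -0.0698,"dz": 0,"ax": 0,"ay": 0,"az": 0}
    - {"dx": 0.12,"dy": -0.0698,"dz": 0,"ax": 0,"ay": 0,"az": 0}
    - {"dx": 0.12,"dy": -0.0698,"dz": 0,"ax": 0,"ay": 0,"az": 0}
    - {"dx": 0.12,"dy": -0.0698,"dz": 0,"ax": 0,"ay": 0,"az": 0}
    - {"dx": 0.12,"dy": -0.0698,"dz": 0,"ax": 0,"ay": 0,"az": 0}
    - {"dx": 0.12,"dy": -0.0698,"dz": 0,"ax": 0,"ay": 0,"az": 0}
    - {"dx": 0.083,"dy": -0.048,"dz": 0,"ax": 0,"ay": 0,"az": 0}
    - {"dx": 0,"dy": 0,"dz": 0,"ax": 0,"ay": 0,"az": 0}

```text
clock: 25.92
tcp_pos: [0.5996, 0.2717, 0.3454]
tcp_rot: [[0.546, 0.838, -0.002], [0.838, -0.546, 0.0], [-0.001, -0.002, -1.0]]
force: [0.3, 1.0, -2.7]
grip_width: 0.621
grip_force: 63.7
```

```bash
python3 -c "
from h import *
to(.6007,.2678,.0686,56.7)
for n in ('scene','top'):
  W=cloud(r.camera(n)).reshape(-1,3)
  B=W[(np.hypot(W[:,0]-.6007,W[:,1]-.2678)<.03)&(W[:,2]>.15)&(W[:,2]<.2)]
  print(n,len(B),B.mean(0).round(4))"
```

```text
t 25.9 grasp [0.5992 0.2717 0.1907] yaw 56.92 tilt [-0.0023  0.0001] j [ 24.  33.  19.  77.   0. 147.] w 0.621 F [ 0.3  1.  -2.7] | az 0.0012 dx -0.0124 dy 0.0170 dz 0.6103
scene 270 [0.6139 0.259  0.177 ]
top 235 [0.5869 0.2505 0.1806]
```

>>> drive_tool:
  commands:
    - {"dx": -0.01,"dy": 0.012,"dz": 0,"ax": 0,"ay": 0,"az": 0}
    - {"dx": 0,"dy": 0,"dz": 0.05,"ax": 0,"ay": 0,"az": 0}
    - {"dx": 0,"dy": 0,"dz": 0.08,"ax": 0,"ay": 0,"az": 0}
    - {"dx": 0,"dy": 0,"dz": 0.08,"ax": 0,"ay": 0,"az": 0}
    - {"dx": 0,"dy": 0,"dz": 0.08,"ax": 0,"ay": 0,"az": 0}
    - {"dx": 0,"dy": 0,"dz": 0.08,"ax": 0,"ay": 0,"az": 0}
    - {"dx": 0,"dy": 0,"dz": 0.06,"ax": 0,"ay": 0,"az": 0}
    - {"dx": 0,"dy": 0,"dz": 0.04,"ax": 0,"ay": 0,"az": 0}
    - {"dx": 0,"dy": 0,"dz": 0,"ax": 0,"ay": 0,"az": 0}
    - {"dx": 0,"dy": 0,"dz": 0,"ax": 0,"ay": 0,"az": 0}
    - {"dx": 0,"dy": 0,"dz": 0,"ax": 0,"ay": 0,"az": 0}

```text
clock: 26.93
tcp_pos: [0.6017, 0.2647, 0.2541]
tcp_rot: [[0.549, 0.836, 0.001], [0.836, -0.549, 0.0], [0.001, 0.001, -1.0]]
force: [0.5, -0.2, -2.4]
grip_width: 0.62
grip_force: 63.7
```

```bash
python3 -c "
from h import *
to(.6007,.2678,.0686,56.7)"
```

```text
t 26.9 grasp [0.6019 0.2647 0.0994] yaw 56.70 tilt [0.001  0.0005] j [ 24.  34.   9.  64.  -0. 147.] w 0.620 F [ 0.5 -0.2 -2.4] | az -0.0000 dx 0.0097 dy -0.0132 dz 0.1540
```

>>> drive_tool:
  commands:
    - {"dx": 0.01,"dy": -0.013,"dz": 0.04,"ax": 0,"ay": 0,"az": 0}
    - {"dx": 0,"dy": 0,"dz": 0.04,"ax": 0,"ay": 0,"az": 0}
    - {"dx": 0,"dy": 0,"dz": 0.03,"ax": 0,"ay": 0,"az": 0}
    - {"dx": 0,"dy": 0,"dz": 0.015,"ax": 0,"ay": 0,"az": 0}
    - {"dx": 0,"dy": 0,"dz": 0,"ax": 0,"ay": 0,"az": 0}
    - {"dx": 0,"dy": 0,"dz": 0,"ax": 0,"ay": 0,"az": 0}
    - {"dx": 0,"dy": 0,"dz": 0,"ax": 0,"ay": 0,"az": 0}

```text
clock: 27.52
tcp_pos: [0.6005, 0.268, 0.2286]
tcp_rot: [[0.549, 0.836, 0.0], [0.836, -0.549, 0.0], [0.0, 0.0, -1.0]]
force: [-0.7, -0.3, -2.3]
grip_width: 0.618
grip_force: 63.7
```

```bash
python3 -c "
from h import *
to(.6007,.2678,.0686,56.7)"
```

```text
t 27.5 grasp [0.6005 0.268  0.0739] yaw 56.72 tilt [0.0004 0.0001] j [ 24.  35.   7.  61.  -0. 147.] w 0.618 F [-0.7 -0.3 -2.3] | az 0.0001 dx -0.0003 dy 0.0013 dz 0.0263
```

>>> drive_tool:
  commands:
    - {"dx": 0,"dy": 0,"dz": 0.01,"ax": 0,"ay": 0,"az": 0}
    - {"dx": 0,"dy": 0,"dz": 0.008,"ax": 0,"ay": 0,"az": 0}
    - {"dx": 0,"dy": 0,"dz": 0,"ax": 0,"ay": 0,"az": 0}
    - {"dx": 0,"dy": 0,"dz": 0,"ax": 0,"ay": 0,"az": 0}

```text
clock: 27.85
tcp_pos: [0.6003, 0.2679, 0.2246]
tcp_rot: [[0.549, 0.836, -0.0], [0.836, -0.549, -0.0], [-0.0, -0.0, -1.0]]
force: [0.7, -1.2, -3.5]
grip_width: 0.621
grip_force: 63.7
```

>>> drive_tool:
  commands:
    - {"dx": 0,"dy": 0,"dz": 0.005,"ax": 0,"ay": 0,"az": 0}
    - {"dx": 0,"dy": 0,"dz": 0,"ax": 0,"ay": 0,"az": 0}

```text
clock: 28.02
tcp_pos: [0.6003, 0.2679, 0.2236]
tcp_rot: [[0.549, 0.836, -0.0], [0.836, -0.549, 0.0], [0.0, -0.0, -1.0]]
force: [0.8, -0.3, -2.9]
grip_width: 0.619
grip_force: 63.7
```

>>> drive_tool:
  commands:
    - {"dx": 0,"dy": 0,"dz": 0.003,"ax": 0,"ay": 0,"az": 0}
    - {"dx": 0,"dy": 0,"dz": 0,"ax": 0,"ay": 0,"az": 0}

```text
clock: 28.18
tcp_pos: [0.6004, 0.268, 0.2234]
tcp_rot: [[0.549, 0.836, 0.0], [0.836, -0.549, 0.0], [0.0, 0.0, -1.0]]
force: [-1.3, -0.8, 1.3]
grip_width: 0.619
grip_force: 63.9
```

Contact. Release and head for the egg cup, keeping yaw.

>>> drive_tool:
  commands:
    - {"dx": 0,"dy": 0,"dz": 0,"ax": 0,"ay": 0,"az": 0}
    - {"dx": 0,"dy": 0,"dz": 0,"ax": 0,"ay": 0,"az": 0}
    - {"dx": 0,"dy": 0,"dz": 0,"ax": 0,"ay": 0,"az": 0}
    - {"dx": 0,"dy": 0,"dz": 0,"ax": 0,"ay": 0,"az": 0}
    - {"dx": 0,"dy": 0,"dz": 0,"ax": 0,"ay": 0,"az": 0}
    - {"dx": 0,"dy": 0,"dz": 0,"ax": 0,"ay": 0,"az": 0}
    - {"dx": 0,"dy": 0,"dz": -0.05,"ax": 0,"ay": 0,"az": 0}
    - {"dx": 0,"dy": 0,"dz": -0.1,"ax": 0,"ay": 0,"az": 0}
    - {"dx": 0,"dy": 0,"dz": -0.1,"ax": 0,"ay": 0,"az": 0}
    - {"dx": 0,"dy": 0,"dz": -0.1,"ax": 0,"ay": 0,"az": 0}
    - {"dx": 0,"dy": 0,"dz": -0.1,"ax": 0,"ay": 0,"az": 0}
    - {"dx": 0,"dy": 0,"dz": -0.1,"ax": 0,"ay": 0,"az": 0}
    - {"dx": 0,"dy": 0,"dz": 0,"ax": 0,"ay": 0,"az": 0}
    - {"dx": 0,"dy": 0,"dz": 0,"ax": 0,"ay": 0,"az": 0}
  gripper: 1

```text
clock: 29.35
tcp_pos: [0.6006, 0.2681, 0.3348]
tcp_rot: [[0.549, 0.836, 0.002], [0.836, -0.549, 0.001], [0.002, 0.001, -1.0]]
force: [-0.8, -0.4, -1.0]
grip_width: 1.0
grip_force: 0.0
```

```bash
python3 - <<'E'
from h import *
to(.5953,-.3605,.18,56.7)
for n in("scene","wrist","top"):
    c=r.camera(n); W=cloud(c).reshape(-1,3)
    B=W[(np.hypot(W[:,0]-.6,W[:,1]-.267)<.045)&(W[:,2]>.099)&(W[:,2]<.115)]
    if len(B)>20: print(n,len(B),((B.min(0)+B.max(0))/2).round(4),np.ptp(B,axis=0).round(3))
    B=W[(np.hypot(W[:,0]-.5953,W[:,1]+.3605)<.045)&(W[:,2]>.04)&(W[:,2]<.07)]
    if len(B)>20: print("egg",n,len(B),((B.min(0)+B.max(0))/2).round(4),np.ptp(B,axis=0).round(3),circ(B[B[:,2]>.054]).round(4))
E
```

```text
t 29.4 grasp [0.601  0.2682 0.1801] yaw 56.72 tilt [0.0025 0.0011] j [ 24.  32.  17.  75.   0. 147.] w 1.000 F [-0.8 -0.4 -1. ] | az 0.0001 dx -2.6431 dy 1.7021 dz 0.0006
scene 282 [0.5987 0.2656 0.1055] [0.053 0.049 0.013]
egg scene 316 [ 0.5946 -0.3604  0.0518] [0.05  0.047 0.023] [ 0.5958 -0.3601  0.022 ]
wrist 4939 [0.6004 0.266  0.104 ] [0.049 0.049 0.01 ]
top 386 [0.5996 0.265  0.1052] [0.049 0.049 0.012]
egg top 210 [ 0.5946 -0.3613  0.0524] [0.046 0.049 0.025] [ 0.5951 -0.3607  0.0221]
```

>>> drive_tool:
  commands:
    - {"dx": -0.132,"dy": 0.085,"dz": 0,"ax": 0,"ay": 0,"az": 0}
    - {"dx": -0.132,"dy": 0.085,"dz": 0,"ax": 0,"ay": 0,"az": 0}
    - {"dx": -0.132,"dy": 0.085,"dz": 0,"ax": 0,"ay": 0,"az": 0}
    - {"dx": -0.132,"dy": 0.085,"dz": 0,"ax": 0,"ay": 0,"az": 0}
    - {"dx": -0.132,"dy": 0.085,"dz": 0,"ax": 0,"ay": 0,"az": 0}
    - {"dx": -0.132,"dy": 0.085,"dz": 0,"ax": 0,"ay": 0,"az": 0}
    - {"dx": -0.132,"dy": 0.085,"dz": 0,"ax": 0,"ay": 0,"az": 0}
    - {"dx": -0.132,"dy": 0.085,"dz": 0,"ax": 0,"ay": 0,"az": 0}
    - {"dx": -0.132,"dy": 0.085,"dz": 0,"ax": 0,"ay": 0,"az": 0}
    - {"dx": -0.132,"dy": 0.085,"dz": 0,"ax": 0,"ay": 0,"az": 0}
    - {"dx": -0.132,"dy": 0.085,"dz": 0,"ax": 0,"ay": 0,"az": 0}
    - {"dx": -0.132,"dy": 0.085,"dz": 0,"ax": 0,"ay": 0,"az": 0}
    - {"dx": -0.132,"dy": 0.085,"dz": 0,"ax": 0,"ay": 0,"az": 0}
    - {"dx": -0.132,"dy": 0.085,"dz": 0,"ax": 0,"ay": 0,"az": 0}
    - {"dx": -0.132,"dy": 0.085,"dz": 0,"ax": 0,"ay": 0,"az": 0}
    - {"dx": -0.132,"dy": 0.085,"dz": 0,"ax": 0,"ay": 0,"az": 0}
    - {"dx": -0.132,"dy": 0.085,"dz": 0,"ax": 0,"ay": 0,"az": 0}
    - {"dx": -0.132,"dy": 0.085,"dz": 0,"ax": 0,"ay": 0,"az": 0}
    - {"dx": -0.132,"dy": 0.085,"dz": 0,"ax": 0,"ay": 0,"az": 0}
    - {"dx": -0.132,"dy": 0.085,"dz": 0,"ax": 0,"ay": 0,"az": 0}

```text
clock: 31.17
tcp_pos: [0.5944, -0.3615, 0.3322]
tcp_rot: [[0.549, 0.836, -0.001], [0.836, -0.549, 0.001], [-0.0, -0.002, -1.0]]
force: [-0.1, 0.6, 0.3]
grip_width: 1.002
grip_force: 0.0
```

>>> drive_tool:
  commands:
    - {"dx": 0,"dy": 0,"dz": 0,"ax": 0,"ay": 0,"az": 0}
    - {"dx": 0,"dy": 0,"dz": 0,"ax": 0,"ay": 0,"az": 0}
    - {"dx": 0,"dy": 0,"dz": 0,"ax": 0,"ay": 0,"az": 0}
    - {"dx": 0,"dy": 0,"dz": 0,"ax": 0,"ay": 0,"az": 0}

```text
clock: 31.5
tcp_pos: [0.595, -0.359, 0.3328]
tcp_rot: [[0.548, 0.837, -0.001], [0.837, -0.548, 0.001], [0.0, -0.001, -1.0]]
force: [0.9, 0.3, -0.3]
grip_width: 0.999
grip_force: 0.0
```

```bash
python3 -c "
from h import *
to(.595,-.3605,.048,56.7); wrist('w6')"
```

```text
t 31.5 grasp [ 0.5949 -0.3589  0.1781] yaw 56.78 tilt [-0.0006  0.0006] j [-31.  38.  26.  79.   0.  92.] w 0.999 F [ 0.9  0.3 -0.3] | az 0.0004 dx -0.0064 dy 0.0047 dz 0.6505
egg 1225 [ 0.595  -0.3613  0.056 ] [0.047 0.048 0.012]
copper 460 [ 0.4574 -0.3504  0.0663] [0.045 0.019 0.011]
```

View pics/w6.png

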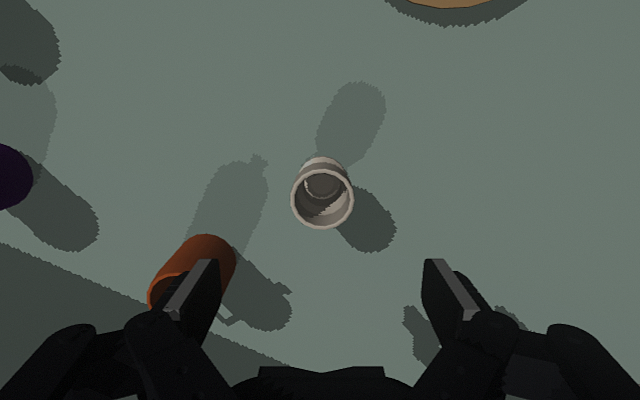

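The egg cup is at (322,198) between the fingers, and the copper pitcher at (190,270) is clear.

>>> drive_tool:
  commands:
    - {"dx": -0.007,"dy": 0.005,"dz": 0.05,"ax": 0,"ay": 0,"az": 0}
    - {"dx": 0,"dy": 0,"dz": 0.09,"ax": 0,"ay": 0,"az": 0}
    - {"dx": 0,"dy": 0,"dz": 0.09,"ax": 0,"ay": 0,"az": 0}
    - {"dx": 0,"dy": 0,"dz": 0.09,"ax": 0,"ay": 0,"az": 0}
    - {"dx": 0,"dy": 0,"dz": 0.09,"ax": 0,"ay": 0,"az": 0}
    - {"dx": 0,"dy": 0,"dz": 0.09,"ax": 0,"ay": 0,"az": 0}
    - {"dx": 0,"dy": 0,"dz": 0.09,"ax": 0,"ay": 0,"az": 0}
    - {"dx": 0,"dy": 0,"dz": 0.05,"ax": 0,"ay": 0,"az": 0}
    - {"dx": 0,"dy": 0,"dz": 0.01,"ax": 0,"ay": 0,"az": 0}
    - {"dx": 0,"dy": 0,"dz": 0,"ax": 0,"ay": 0,"az": 0}
    - {"dx": 0,"dy": 0,"dz": 0,"ax": 0,"ay": 0,"az": 0}
    - {"dx": 0,"dy": 0,"dz": 0,"ax": 0,"ay": 0,"az": 0}

```text
clock: 32.55
tcp_pos: [0.5953, -0.3619, 0.2044]
tcp_rot: [[0.549, 0.836, 0.001], [0.836, -0.549, -0.001], [0.0, 0.002, -1.0]]
force: [-0.8, 0.4, 1.3]
grip_width: 0.998
grip_force: 0.0
```

>>> drive_tool:
  commands:
    - {"dx": 0,"dy": 0,"dz": 0,"ax": 0,"ay": 0,"az": 0}
    - {"dx": 0,"dy": 0,"dz": 0,"ax": 0,"ay": 0,"az": 0}
    - {"dx": 0,"dy": 0,"dz": 0,"ax": 0,"ay": 0,"az": 0}
    - {"dx": 0,"dy": 0,"dz": 0,"ax": 0,"ay": 0,"az": 0}
    - {"dx": 0,"dy": 0,"dz": 0,"ax": 0,"ay": 0,"az": 0}
    - {"dx": 0,"dy": 0,"dz": 0,"ax": 0,"ay": 0,"az": 0}
    - {"dx": 0,"dy": 0,"dz": 0,"ax": 0,"ay": 0,"az": 0}
    - {"dx": 0,"dy": 0,"dz": 0,"ax": 0,"ay": 0,"az": 0}
    - {"dx": 0,"dy": 0,"dz": 0,"ax": 0,"ay": 0,"az": 0}
  gripper: -1

```text
clock: 33.3
tcp_pos: [0.595, -0.3617, 0.2039]
tcp_rot: [[0.549, 0.836, 0.001], [0.836, -0.549, -0.0], [0.0, 0.001, -1.0]]
force: [-3.0, 2.4, 7.9]
grip_width: 0.531
grip_force: 60.3
```

```bash
python3 -c "
from h import *
to(.595,-.3607,.048,56.7)"
```

```text
t 33.3 grasp [ 0.5951 -0.3618  0.0492] yaw 56.73 tilt [ 0.0006 -0.0003] j [-31.  41.  13.  62.   0.  92.] w 0.531 F [-3.   2.4  7.9] | az 0.0001 dx 0.0043 dy -0.0034 dz 0.0060
```

>>> drive_tool:
  commands:
    - {"dx": 0,"dy": 0,"dz": -0.04,"ax": 0,"ay": 0,"az": 0}
    - {"dx": 0,"dy": 0,"dz": -0.09,"ax": 0,"ay": 0,"az": 0}
    - {"dx": 0,"dy": 0,"dz": -0.09,"ax": 0,"ay": 0,"az": 0}
    - {"dx": 0,"dy": 0,"dz": -0.09,"ax": 0,"ay": 0,"az": 0}
    - {"dx": 0,"dy": 0,"dz": -0.09,"ax": 0,"ay": 0,"az": 0}
    - {"dx": 0,"dy": 0,"dz": -0.09,"ax": 0,"ay": 0,"az": 0}
    - {"dx": 0,"dy": 0,"dz": -0.09,"ax": 0,"ay": 0,"az": 0}
    - {"dx": 0,"dy": 0,"dz": -0.09,"ax": 0,"ay": 0,"az": 0}
    - {"dx": 0,"dy": 0,"dz": -0.09,"ax": 0,"ay": 0,"az": 0}
    - {"dx": 0,"dy": 0,"dz": -0.07,"ax": 0,"ay": 0,"az": 0}
    - {"dx": 0,"dy": 0,"dz": -0.02,"ax": 0,"ay": 0,"az": 0}
    - {"dx": 0,"dy": 0,"dz": 0,"ax": 0,"ay": 0,"az": 0}
    - {"dx": 0,"dy": 0,"dz": 0,"ax": 0,"ay": 0,"az": 0}

```text
clock: 34.38
tcp_pos: [0.5949, -0.3618, 0.3725]
tcp_rot: [[0.549, 0.836, -0.0], [0.836, -0.549, 0.0], [-0.0, -0.0, -1.0]]
force: [0.1, 0.6, -0.6]
grip_width: 0.534
grip_force: 61.3
```

```bash
python3 -c "
from h import *
to(.5458,.1825,.1512,56.7)"
```

```text
t 34.4 grasp [ 0.5949 -0.3617  0.2178] yaw 56.72 tilt [-0.0004  0.0002] j [-31.  38.  32.  84.  -0.  92.] w 0.534 F [ 0.1  0.6 -0.6] | az 0.0001 dx 2.1396 dy -1.6990 dz 0.3330
```

>>> drive_tool:
  commands:
    - {"dx": 0.06,"dy": -0.0475,"dz": 0,"ax": 0,"ay": 0,"az": 0}
    - {"dx": 0.12,"dy": -0.0953,"dz": 0,"ax": 0,"ay": 0,"az": 0}
    - {"dx": 0.12,"dy": -0.0953,"dz": 0,"ax": 0,"ay": 0,"az": 0}
    - {"dx": 0.12,"dy": -0.0953,"dz": 0,"ax": 0,"ay": 0,"az": 0}
    - {"dx": 0.12,"dy": -0.0953,"dz": 0,"ax": 0,"ay": 0,"az": 0}
    - {"dx": 0.12,"dy": -0.0953,"dz": 0,"ax": 0,"ay": 0,"az": 0}
    - {"dx": 0.12,"dy": -0.0953,"dz": 0,"ax": 0,"ay": 0,"az": 0}
    - {"dx": 0.12,"dy": -0.0953,"dz": 0,"ax": 0,"ay": 0,"az": 0}
    - {"dx": 0.12,"dy": -0.0953,"dz": 0,"ax": 0,"ay": 0,"az": 0}
    - {"dx": 0.12,"dy": -0.0953,"dz": 0,"ax": 0,"ay": 0,"az": 0}
    - {"dx": 0.12,"dy": -0.0953,"dz": 0,"ax": 0,"ay": 0,"az": 0}
    - {"dx": 0.12,"dy": -0.0953,"dz": 0,"ax": 0,"ay": 0,"az": 0}
    - {"dx": 0.12,"dy": -0.0953,"dz": 0,"ax": 0,"ay": 0,"az": 0}
    - {"dx": 0.12,"dy": -0.0953,"dz": 0,"ax": 0,"ay": 0,"az": 0}
    - {"dx": 0.12,"dy": -0.0953,"dz": 0,"ax": 0,"ay": 0,"az": 0}
    - {"dx": 0.12,"dy": -0.0953,"dz": 0,"ax": 0,"ay": 0,"az": 0}
    - {"dx": 0.12,"dy": -0.0953,"dz": 0,"ax": 0,"ay": 0,"az": 0}
    - {"dx": 0.12,"dy": -0.0953,"dz": 0,"ax": 0,"ay": 0,"az": 0}
    - {"dx": 0.04,"dy": -0.0315,"dz": 0,"ax": 0,"ay": 0,"az": 0}

```text
clock: 35.97
tcp_pos: [0.5447, 0.1858, 0.3718]
tcp_rot: [[0.547, 0.837, -0.002], [0.837, -0.547, 0.0], [-0.001, -0.002, -1.0]]
force: [1.2, 0.8, -0.7]
grip_width: 0.525
grip_force: 61.4
```

>>> drive_tool:
  commands:
    - {"dx": 0,"dy": 0,"dz": 0,"ax": 0,"ay": 0,"az": 0}
    - {"dx": 0,"dy": 0,"dz": 0,"ax": 0,"ay": 0,"az": 0}
    - {"dx": 0,"dy": 0,"dz": 0,"ax": 0,"ay": 0,"az": 0}
    - {"dx": 0,"dy": 0,"dz": 0,"ax": 0,"ay": 0,"az": 0}
    - {"dx": 0,"dy": 0,"dz": 0,"ax": 0,"ay": 0,"az": 0}

```text
clock: 36.38
tcp_pos: [0.5458, 0.1815, 0.373]
tcp_rot: [[0.55, 0.835, -0.0], [0.835, -0.55, -0.0], [-0.0, -0.0, -1.0]]
force: [-0.5, -0.1, -1.0]
grip_width: 0.529
grip_force: 61.4
```

```bash
python3 -c "
from h import *
to(.5458,.1825,.1512,56.7)
c=r.camera('scene');cv2.imwrite('pics/s3.png',cv2.resize(c['pixels'][130:290,250:510,::-1],None,fx=3,fy=3))"
```

```text
t 36.4 grasp [0.5458 0.1815 0.2183] yaw 56.64 tilt [-0.0001 -0.0002] j [ 18.  22.   6.  75.  -0. 142.] w 0.529 F [-0.5 -0.1 -1. ] | az -0.0003 dx 0.0042 dy -0.0029 dz 0.3356
```

View pics/s3.png

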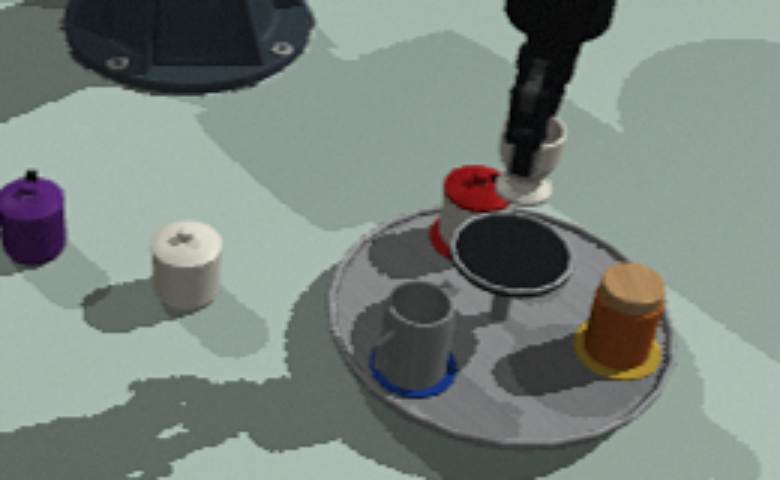

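All three stand on their pads: jam (475,205), pitcher (415,335), honey (625,315). The egg cup hangs upright above the upper tier at (530,165). Lower it.

>>> drive_tool:
  commands:
    - {"dx": 0.004,"dy": -0.003,"dz": 0.04,"ax": 0,"ay": 0,"az": 0}
    - {"dx": 0,"dy": 0,"dz": 0.07,"ax": 0,"ay": 0,"az": 0}
    - {"dx": 0,"dy": 0,"dz": 0.07,"ax": 0,"ay": 0,"az": 0}
    - {"dx": 0,"dy": 0,"dz": 0.06,"ax": 0,"ay": 0,"az": 0}
    - {"dx": 0,"dy": 0,"dz": 0.04,"ax": 0,"ay": 0,"az": 0}
    - {"dx": 0,"dy": 0,"dz": 0.02,"ax": 0,"ay": 0,"az": 0}
    - {"dx": 0,"dy": 0,"dz": 0,"ax": 0,"ay": 0,"az": 0}
    - {"dx": 0,"dy": 0,"dz": 0,"ax": 0,"ay": 0,"az": 0}
    - {"dx": 0,"dy": 0,"dz": 0,"ax": 0,"ay": 0,"az": 0}
    - {"dx": 0,"dy": 0,"dz": 0,"ax": 0,"ay": 0,"az": 0}

```text
clock: 37.27
tcp_pos: [0.5458, 0.1836, 0.3138]
tcp_rot: [[0.549, 0.836, 0.001], [0.836, -0.549, 0.0], [0.001, 0.001, -1.0]]
force: [-0.0, -0.2, -0.9]
grip_width: 0.526
grip_force: 61.4
```

```bash
python3 -c "
from h import *
to(.5458,.1825,.1512,56.7)"
```

```text
t 37.3 grasp [0.546  0.1836 0.1591] yaw 56.72 tilt [0.0011 0.0004] j [ 19.  23.  -1.  66.   0. 142.] w 0.526 F [-0.  -0.2 -0.9] | az 0.0001 dx -0.0053 dy 0.0023 dz 0.0393
```

>>> drive_tool:
  commands:
    - {"dx": -0.003,"dy": 0.002,"dz": 0.01,"ax": 0,"ay": 0,"az": 0}
    - {"dx": 0,"dy": 0,"dz": 0.01,"ax": 0,"ay": 0,"az": 0}
    - {"dx": 0,"dy": 0,"dz": 0.01,"ax": 0,"ay": 0,"az": 0}
    - {"dx": 0,"dy": 0,"dz": 0,"ax": 0,"ay": 0,"az": 0}
    - {"dx": 0,"dy": 0,"dz": 0,"ax": 0,"ay": 0,"az": 0}
    - {"dx": 0,"dy": 0,"dz": 0,"ax": 0,"ay": 0,"az": 0}

```text
clock: 37.77
tcp_pos: [0.5456, 0.1828, 0.3071]
tcp_rot: [[0.549, 0.836, -0.0], [0.836, -0.549, 0.0], [0.0, -0.0, -1.0]]
force: [0.3, -0.3, -0.4]
grip_width: 0.526
grip_force: 61.4
```

>>> drive_tool:
  commands:
    - {"dx": 0,"dy": 0,"dz": 0.005,"ax": 0,"ay": 0,"az": 0}
    - {"dx": 0,"dy": 0,"dz": 0,"ax": 0,"ay": 0,"az": 0}

```text
clock: 37.93
tcp_pos: [0.5457, 0.1828, 0.3061]
tcp_rot: [[0.549, 0.836, 0.0], [0.836, -0.549, -0.0], [0.0, 0.0, -1.0]]
force: [0.0, 0.0, -0.0]
grip_width: 0.529
grip_force: 61.4
```

>>> drive_tool:
  commands:
    - {"dx": 0,"dy": 0,"dz": 0.003,"ax": 0,"ay": 0,"az": 0}
    - {"dx": 0,"dy": 0,"dz": 0,"ax": 0,"ay": 0,"az": 0}

```text
clock: 38.1
tcp_pos: [0.5457, 0.1829, 0.3059]
tcp_rot: [[0.549, 0.836, 0.001], [0.836, -0.549, 0.0], [0.001, 0.0, -1.0]]
force: [-1.1, -0.1, 4.1]
grip_width: 0.527
grip_force: 61.8
```

Contact at the expected height. I release it, rise straight up, and check.

>>> drive_tool:
  commands:
    - {"dx": 0,"dy": 0,"dz": 0,"ax": 0,"ay": 0,"az": 0}
    - {"dx": 0,"dy": 0,"dz": 0,"ax": 0,"ay": 0,"az": 0}
    - {"dx": 0,"dy": 0,"dz": 0,"ax": 0,"ay": 0,"az": 0}
    - {"dx": 0,"dy": 0,"dz": 0,"ax": 0,"ay": 0,"az": 0}
    - {"dx": 0,"dy": 0,"dz": 0,"ax": 0,"ay": 0,"az": 0}
    - {"dx": 0,"dy": 0,"dz": 0,"ax": 0,"ay": 0,"az": 0}
    - {"dx": 0,"dy": 0,"dz": 0,"ax": 0,"ay": 0,"az": 0}
    - {"dx": 0,"dy": 0,"dz": -0.05,"ax": 0,"ay": 0,"az": 0}
    - {"dx": 0,"dy": 0,"dz": -0.08,"ax": 0,"ay": 0,"az": 0}
    - {"dx": 0,"dy": 0,"dz": -0.08,"ax": 0,"ay": 0,"az": 0}
    - {"dx": 0,"dy": 0,"dz": -0.08,"ax": 0,"ay": 0,"az": 0}
    - {"dx": 0,"dy": 0,"dz": -0.08,"ax": 0,"ay": 0,"az": 0}
    - {"dx": 0,"dy": 0,"dz": -0.08,"ax": 0,"ay": 0,"az": 0}
    - {"dx": 0,"dy": 0,"dz": -0.04,"ax": 0,"ay": 0,"az": 0}
    - {"dx": 0,"dy": 0,"dz": 0,"ax": 0,"ay": 0,"az": 0}
    - {"dx": 0,"dy": 0,"dz": 0,"ax": 0,"ay": 0,"az": 0}
  gripper: 1

```text
clock: 39.43
tcp_pos: [0.5457, 0.1828, 0.4035]
tcp_rot: [[0.549, 0.836, 0.001], [0.836, -0.549, 0.0], [0.0, 0.0, -1.0]]
force: [-0.8, -0.2, 0.4]
grip_width: 1.0
grip_force: 0.0
```

```bash
python3 - <<'E'
from h import *
to(.5458,.1825,.1512,56.7)
T={"jam":(.446,.189,.085,.101),"milk":(.591,.094,.094,.11),"honey":(.6,.267,.099,.115),"egg":(.546,.183,.15,.17),"sugar":(.4425,-.0698,.052,.068),"copper":(.459,-.3665,.061,.08),"purple":(.36,-.199,.052,.068)}
for n in("scene","wrist"):
    c=r.camera(n); W=cloud(c).reshape(-1,3); cv2.imwrite(f'pics/{n}_end.png',c['pixels'][:,:,::-1])
    for k,(x,y,a,b) in T.items():
        B=W[(np.hypot(W[:,0]-x,W[:,1]-y)<.045)&(W[:,2]>a)&(W[:,2]<b)]
        if len(B)>20: print(n,k,len(B),B[:,2].max().round(3),((B.min(0)+B.max(0))/2).round(4),np.ptp(B,axis=0).round(3))
E
```

```text
t 39.4 grasp [0.5458 0.1828 0.2488] yaw 56.72 tilt [0.0005 0.0002] j [ 19.  21.  10.  79.  -0. 142.] w 1.000 F [-0.8 -0.2  0.4] | az 0.0001 dx -0.0014 dy 0.0009 dz 0.4881
scene jam 220 0.101 [0.4464 0.1902 0.093 ] [0.063 0.062 0.016]
scene milk 207 0.107 [0.5934 0.0962 0.1007] [0.055 0.059 0.013]
scene honey 282 0.112 [0.6    0.2657 0.1054] [0.051 0.049 0.012]
scene egg 212 0.165 [0.546  0.1837 0.1575] [0.051 0.047 0.015]
scene sugar 305 0.068 [ 0.4424 -0.069   0.0598] [0.066 0.06  0.015]
scene copper 171 0.075 [ 0.4607 -0.3665  0.068 ] [0.062 0.053 0.014]
scene purple 284 0.068 [ 0.3599 -0.1979  0.0599] [0.064 0.06  0.016]
wrist jam 3330 0.1 [0.4467 0.1903 0.0928] [0.062 0.063 0.015]
wrist milk 1079 0.107 [0.5921 0.0977 0.1004] [0.053 0.058 0.013]
wrist honey 4025 0.109 [0.6001 0.2658 0.1064] [0.05  0.049 0.006]
wrist egg 1766 0.164 [0.546  0.1838 0.157 ] [0.047 0.047 0.014]
```

View pics/scene_end.png

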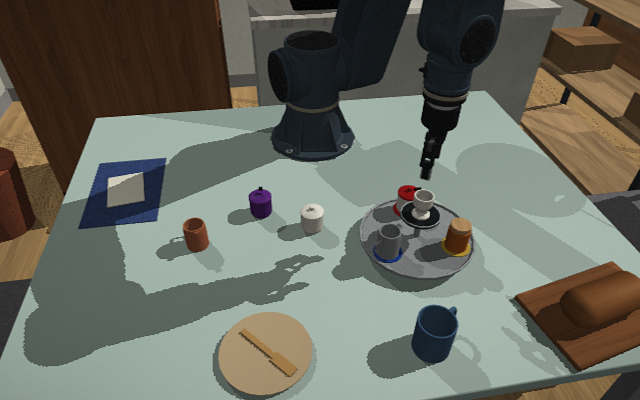

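The final picture shows all four upright in place: jam (406,200), pitcher (389,242), honey (458,236), egg cup (423,203). The look-alikes have not moved: sugar (312,218), copper (196,235), purple (260,203).

```bash
python3 -c "
from bench import r
print(r.job_done())"
```

```text
the job is handed in; nothing more can be done
None
```

The caddy is stocked and handed in: jam pot on red, milk pitcher on blue, honey jar on yellow and egg cup on the upper tier, all upright and within about 2 mm of centre; the sugar pot, copper pitcher and purple pot were not touched, and the clock read 39 s of the 128 s allowed.

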